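Store a wafer carrier in the dry well and work its sticking amber cover shut

TASK

Take the blue-lidded wafer carrier from the orange tray and set it down, without dropping it, on the round white pad in the dry well; then slide the amber cover fully shut, home against its stops at both ends, and seat it with one last firm press of about 15 N, held for a moment. The cover is wide, its channels are gummy and it jams as soon as one end runs ahead, so walk it along with gentle pushes at its two knobs in turn, and never push it with more than 25 N. Leave everything else where it is, the canister in the well included.

Things in the scene. Friction and masses are not known exactly. Their poses are not given: they have to be found in the camera images.
- dock: Dry well, fixed: white box 300 (x) by 370 (y) by 80 mm high, an aluminium channel along each side (tops 97 mm up), ending in rubber stops. Origin: centre of its underside; +x away from the robot, the way the cover closes, +y left. The well: x 22 to 138, y -140 to 140 mm, floor 30 mm up. Near half: a flat deck over which the cover stands when open.
- cover: Amber plate 140 (x) by 300 (y) by 6 mm, about 0.85 kg, top 92 mm over the bench; it slides along the dock's +x and starts 87 to 100 mm short of shut. Origin: its centre, 83 mm over the bench. It has 0.4 to 2 mm play in each channel: a push of 3 to 10 N at a knob moves that end 5 to 40 mm until it racks and jams (above some 12 N); the other knob then frees it. Either channel may stick more.
- cover_left_knob (a point): Middle of the upright black rubber-sleeved knob at the cover's left (+y) end: a cylinder 20 mm across standing 34 mm above the plate; this point is 17 mm above the plate, at (-20, 130) mm from the cover's centre.
- cover_right_knob (a point): The same at the cover's right end, at (-20, -130) mm from the cover's centre.
- cover_left_front (a point): Point on the top of the cover's leading (+x) edge, in line with the left knob and 90 mm ahead of it.
- cover_right_front (a point): The same in line with the right knob.
- dock_closed_left (a point): Where cover_left_front lies when the cover is shut against the rubber stops, fixed to the dock.
- dock_closed_right (a point): Where cover_right_front lies when the cover is shut.
- carrier_center (a point): Centre, half-way up, of the wafer carrier to be stored: a closed round box with a blue lid and a black base, 60 mm across and 30 mm high, upright, 90 g, on the orange tray (floor 5 mm thick, rim 10 mm high).
- seat_top (a point): Middle of the top of the round white pad in the well where the carrier belongs: 72 mm across, 4 mm thick, its top 34 mm above the bench, in the left or the right half of the well (75 mm either side of the middle, 100 mm towards +x from the dock's origin). The open cover leaves at least 8 mm beside a carrier centred on it.
- canister_center (a point): Centre of the aluminium drying-agent canister, 50 mm across and 38 mm high, standing in the other half of the well. Stays where it is.
- empty_center (a point): Centre of an empty carrier, all white, of the same size, the other one on the tray. Stays where it is.
- tray: The orange tray, fixed, 230 (x) by 105 (y) mm; origin at the centre of its underside. The two carriers stand 114 mm apart along its x.
- jar: Capped clear jar with a red lid, 66 mm across and 75 mm high, on the bench beyond the tray. Bystander; origin under its centre.
- dishes: Stack of glass dishes, 90 mm across and 40 mm high, left of the dock. Bystander; origin under its centre.
- tweezers: Steel tweezers lying on the bench beyond the dock, 130 mm long and 4 mm high. Bystander.
- maskbox: Black mask box, 130 by 130 by 22 mm, on the bench left of the dock. Bystander.
- beaker: Small glass beaker, 64 mm across and 85 mm high, at the back of the bench. Bystander.
Not all that is in view belongs to the job. What is meant by the part that bears carrier_center is not brown, red or turquoise, and is the smaller of those in its own colour.

How it is judged (in metres and radians):
On the way, in this order (a step that is already met when the one before it is completed fails the run):
1. the blue-lidded carrier stands on the white pad, let go (horizontal distance between carrier_center and seat_top below 0.014 m and z of carrier_center in the frame of seat_top below 0.018 m and contact force between the fingers and carrier below 0.1 N), for 0.2 s.
2. the cover is shut, both ends of its leading edge within 4 mm of home, and pressed against a stop with 10 N or more at the fingers (x of cover_left_front in the frame of dock_closed_left above -0.004 m and x of cover_right_front in the frame of dock_closed_right above -0.004 m and contact force between the fingers and cover above 10 N and contact force between cover and dock above 2 N), for 0.2 s.
At the end, for the whole second after the job is handed in: The cover is shut, both ends of its leading edge within 4 mm of home, and at rest; the blue-lidded carrier stands upright on the white pad inside, within 14 mm of its middle (x of cover_left_front in the frame of dock_closed_left above -0.004 m and x of cover_right_front in the frame of dock_closed_right above -0.004 m and linear speed of cover below 0.01 m/s and horizontal distance between carrier_center and seat_top below 0.014 m and z of carrier_center in the frame of seat_top below 0.018 m and angle between carrier_center's own z axis and vertical below 0.1 rad); the robot touches nothing.
It fails at once if the robot pushes the cover with more than 25 N (contact force between any of the arm, the fingers and cover above 25 N).
It fails at once if the carrier is dropped or thrown (moving at over 0.5 m/s out of the fingers) (linear speed of carrier above 0.5 m/s and contact force between the fingers and carrier below 0.1 N).
It fails at once if the carrier is tipped by more than 35 degrees (angle between carrier_center's own z axis and vertical above 0.6 rad).
It fails at once if a bystander is moved by more than 20 mm (distance of any of canister_center, empty_center, jar, dishes, tweezers, maskbox, beaker from where it was at the start of the episode above 0.02 m).
It also fails if it takes over 72 s, if anything falls off the work surface, if the arm or the gripper's body presses on something with over 40 N, if the wrist force passes 120 N, or if a joint passes its speed limit or range.

ROBOT

A 6-joint arm with a two-finger parallel gripper is mounted at the origin on the work surface. World frame = base frame: x ahead of the robot, y to its left, z up, the work surface at z = 0. Lengths are in mm, angles in rad, forces in N, time in s.
With the tool pointing down it reaches from about 275 to 1000 mm from the base axis. Payload 8.4 kg.
Tool frame: the origin (TCP) lies midway between the tips of the shut fingers; the grasp point (between the pads) lies 19 mm behind it; z points along the fingers, y is the line along which they close (so a half turn about z gives the same grasp; the last joint's range is limited). The gripper opens to 85 mm and grips with 20 to 120 N. Pads are 22 mm wide; open, the fingers measure 114 mm over their backs; the gripper's body (76 mm by 85 mm) begins 54 mm behind the grasp point. The pads swing forward as they close: fully open they stand 13 mm farther back than shut.
Start: joints at [-1.298, 0.353, 1.633, -0, 1.155, -0.002], TCP at [169.595, -601.553, 231.281] pointing down, gripper open.
Joint ranges: [-2.63, 2.63], [-0.92, 2.1], [0.06, 2.66], [-1.3, 4.44], [0, 2.69], [-3.02, 3.02]. Speed limits (rad/s): [2.22, 2.22, 2.79, 3.14, 3.14, 3.14].

INTERFACE

Orientations are given as [roll, pitch, yaw] about the fixed x, y, z axes, in that order (R = Rz(yaw) Ry(pitch) Rx(roll)).
In Python, from rig import monitor, imaging, r gives the robot as it stands.
- The arm moves only by the tool drive_tool, never from a script. Its argument "plan" is a list of rows, each an object of numbers: "x", "y", "z": the shift along the tool's x, y, z in units of 50 mm (1.0 is 50 mm); "ax", "ay", "az": the turn, a rotation vector about the tool's x, y, z in units of 6 degrees (1.0 is 6 degrees); "hand": the finger opening in mm, from 0 to 85.4. In form: [{"x": .., "y": .., "z": .., "ax": .., "ay": .., "az": .., "hand": ..}, ...]. A call has 1 to 8 rows; each row is the pose to reach, as a shift and turn from the pose commanded when the call began, along the tool's axes at that moment; what a row does not reach only later rows make up. A row lasts 1/10 s, in which the tool goes at most 50 mm and 8.59 degrees, less where a joint would pass 70% of its speed; a pose out of reach is approached as far as the arm can. A call with a gripper value outside its range is refused whole. The fingers move at their own pace and stop on an object; "grip_force" is the grip in N (left out, the last holds). Time passes only in rows, so rows that repeat a pose let the fingers close. It gives the time, the measured TCP pose, the force, the opening and the grip force at its end, in the units of the state.
- monitor.sense(): the state, without advancing time (a new reading comes with each control period).
- imaging.grab_frame(name): name is "side" or "top"; returns the picture (400x640x3 uint8, red, green, blue); there is no depth.
- imaging.camera_info(name): a dict with "mtx" (3x3 intrinsics, pixels), "R" (3x3) and "t" (3): a world point X has camera coordinates R X + t. Camera axes: x right, y down, z forward; pixel columns grow to the right and rows downward; lengths in mm; the calibration is good to about 2 mm. A picture is of the moment at which its call begins. camera_info takes no time and is no camera call.
- r.sign_off(): hands the job in; it is judged then, once.
The state is a dict: "clock": time; "qpos": joint angles; "qvel": joint speeds; "joint_efforts": joint torques, N m; "eef_pos": TCP position; "tcp_rot": TCP orientation; "contact_force": force on the tool from outside, world axes, zero at the start; "wrist_torque": the same for the moment, N m; "opening": opening from 0.0 (shut) to 1.0 (fully open); "grasp_force": force on a finger pad.
Only numpy, scipy, OpenCV 4.12 (cv2) and the standard library are available. Lean on these libraries where they do the work, as an engineer would, in place of code of your own. Each camera call takes 0.05 s, during which the arm holds its last target. There are 200 camera calls.

## Working session

There is one attempt and no reset: what is moved stays moved. The work goes in short steps, Python scripts to look and compute and a tool call to move; the robot and the scene stay as the last step left them, time stands still between calls to the robot, and variables do not carry over. Pictures are saved under pics/ and viewed, at most 10 in all, crops included, and the job is handed in when it is done.

Besides the shell and the picture viewer there is one more tool, called after ">>>" in YAML: its name, and indented under it one key for each argument. drive_tool: Moves the arm, as the interface text tells. Its arguments: {"type":"object","properties":{"plan":{"type":"array","items":{"type":"object","properties":{"x":{"type":"number"},"y":{"type":"number"},"z":{"type":"number"},"ax":{"type":"number"},"ay":{"type":"number"},"az":{"type":"number"},"hand":{"type":"number"}}}},"grip_force":{"type":"number"}},"required":["plan"]}

```bash
mkdir -p pics; ls; python3 - <<'E'
from rig import monitor, imaging, r
import cv2
for n in ("top","side"):
    cv2.imwrite(f"pics/{n}0.png",cv2.cvtColor(imaging.grab_frame(n),cv2.COLOR_RGB2BGR))
    c=imaging.camera_info(n); print(n,{k:(v.round(3).tolist() if hasattr(v,'round') else v) for k,v in c.items()})
s=monitor.sense(); print(s)
E
```

```text
pics
top {'mtx': [[477.546, 0.0, 315.637], [0.0, 477.546, 199.374], [0.0, 0.0, 1.0]], 'R': [[-0.003, -1.0, -0.003], [-0.998, 0.004, -0.065], [0.065, 0.003, -0.998]], 't': [-6.366, 538.481, 1422.413]}
side {'mtx': [[418.789, 0.0, 313.424], [0.0, 418.789, 195.937], [0.0, 0.0, 1.0]], 'R': [[-0.915, -0.404, -0.004], [-0.229, 0.526, -0.819], [0.333, -0.748, -0.574]], 't': [513.986, 190.951, 1009.357]}
{'clock': 0.1, 'qpos': array([-1.29836972e+00,  3.53612004e-01,  1.63402492e+00,  2.62582514e-05,
        1.15519555e+00, -2.42712588e-03]), 'qvel': array([ 0.00059482, -0.00030496, -0.00015285, -0.00031931,  0.00042474,
       -0.00158567]), 'joint_efforts': array([-4.63673841e-04, -6.06358910e+01, -3.42819679e+01,  1.34620277e-05,
        3.92734772e-03,  6.25924230e-06]), 'eef_pos': array([ 169.5108888 , -601.15072512,  230.63097635]), 'tcp_rot': array([-3.14035289e+00, -2.70189611e-05,  2.74843102e-01]), 'contact_force': array([ 0.03381497,  0.40982941, -0.34502652]), 'wrist_torque': array([-0.02185172,  0.05624175,  0.02271843]), 'grasp_force': 0.0, 'opening': 1.0007260694495892}
```

View pics/top0.png

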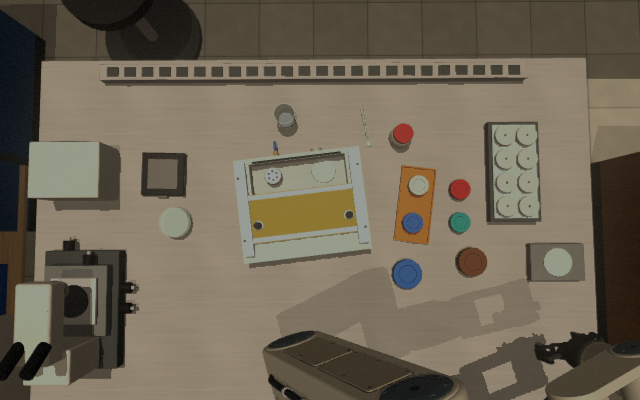

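View pics/side0.png

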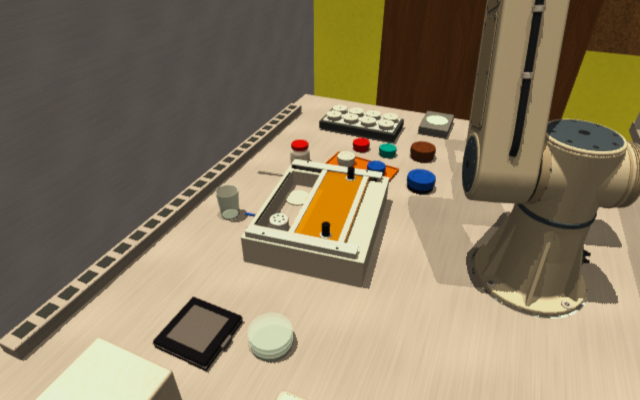

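Top view: target carrier (blue, on tray) at (413,223), empty at (419,185), pad at (323,171), canister (273,176), knobs (257,226) and (349,215); the bigger blue at (407,274) is a decoy. Side view: carrier about (376,168), pad (298,198), knobs (326,229) and (351,172).

```bash
cat > h.py <<'E'
import numpy as np, cv2
from rig import monitor, imaging, r
from scipy.spatial.transform import Rotation as Ro
C={n:imaging.camera_info(n) for n in("top","side")}
def atz(n,uv,z):
    c=C[n]; R,t=np.array(c["R"]),np.array(c["t"]); d=R.T@np.linalg.solve(c["mtx"],[uv[0],uv[1],1]); o=-R.T@t
    return o+d*(z-o[2])/d[2]
def tri(a,b):
    P=[np.array(C[n]["mtx"])@np.c_[C[n]["R"],C[n]["t"]] for n in("top","side")]
    X=cv2.triangulatePoints(P[0],P[1],np.float64(a).reshape(2,1),np.float64(b).reshape(2,1)).ravel(); return X[:3]/X[3]
def proj(n,X):
    c=C[n]; p=np.array(c["mtx"])@(np.array(c["R"])@X+np.array(c["t"])); return p[:2]/p[2]
def delta(target,yaw=None):
    """shift in tool units from present pose to target TCP (world mm); az units to the yaw"""
    s=monitor.sense(); R=Ro.from_euler("xyz",s["tcp_rot"])
    d=R.inv().apply(np.array(target)-s["eef_pos"])/50
    out=d.round(3)
    if yaw is None: return out
    rv=(R.inv()*Ro.from_euler("xyz",[np.pi,0,yaw])).as_rotvec()
    return out,np.degrees(rv).round(2)/6
def crop(n,x0,y0,x1,y1,k,f):
    im=imaging.grab_frame(n)[y0:y1,x0:x1,::-1]; cv2.imwrite(f,cv2.resize(im,None,fx=k,fy=k,interpolation=cv2.INTER_CUBIC))
def blob(n,lo,hi,box):
    im=imaging.grab_frame(n); h=cv2.cvtColor(im,cv2.COLOR_RGB2HSV); m=cv2.inRange(h,np.array(lo),np.array(hi))
    x0,y0,x1,y1=box; M=np.zeros_like(m); M[y0:y1,x0:x1]=m[y0:y1,x0:x1]
    k,l,st,ce=cv2.connectedComponentsWithStats(M); i=1+st[1:,4].argmax(); return ce[i],st[i]
E
python3 - <<'E'
from h import *
crop("top",225,130,445,290,3.5,"pics/t1.png"); crop("side",240,130,440,280,4,"pics/s1.png")
a,sa=blob("top",(105,120,30),(125,255,255),(395,200,435,245)); b,sb=blob("side",(105,120,30),(125,255,255),(360,155,392,180))
print(a,sa,b,sb,tri(a,b),atz("top",a,35))
E
```

```text
[412.59861592 222.28027682] [403 213  20  19 289] [376.17361111 165.72222222] [368 161  17  11 144] [ 468.32325273 -296.32037429   32.4151576 ] [ 468.13649719 -295.84218023   35.        ]
```

View pics/t1.png

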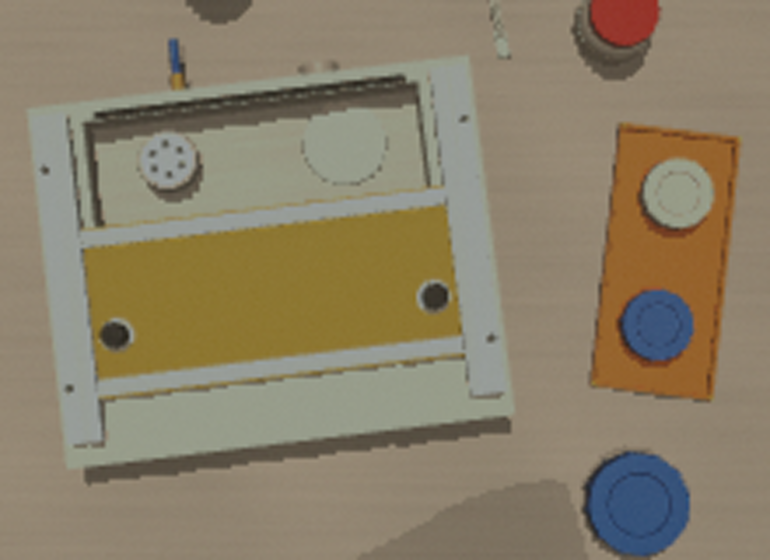

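View pics/s1.png

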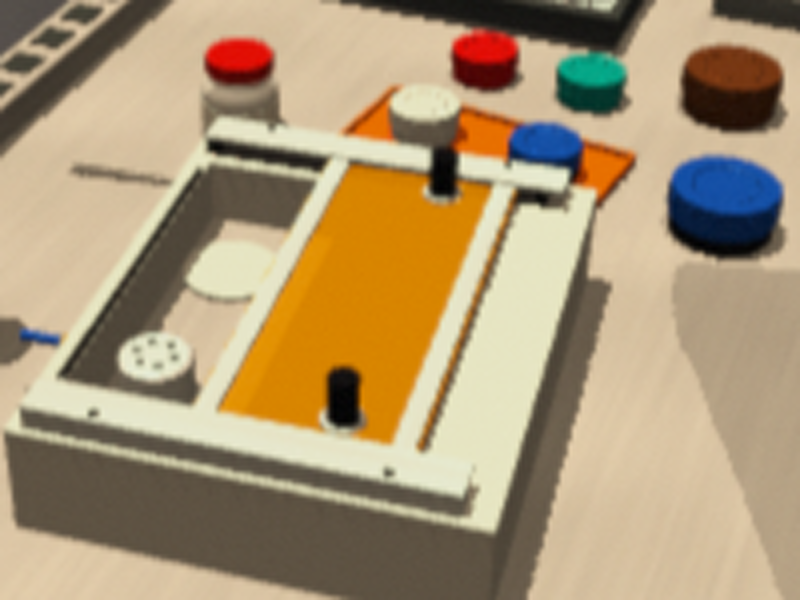

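Top crop: pad centre (345,147), carrier (657,325), knob tops (115,334)/(434,296), dock corners (27,110),(470,56),(513,414),(68,467). Side crop: pad (232,271), knob tops (343,373)/(443,152), carrier lid (545,141).

```bash
python3 - <<'E'
from h import *
np.set_printoptions(precision=1,suppress=True)
t=lambda u,v:((u+.5)/3.5-.5+225,(v+.5)/3.5-.5+130)
s=lambda u,v:((u+.5)/4-.5+240,(v+.5)/4-.5+130)
print("pad",tri(t(345,147),s(231,271)),atz("top",t(345,147),34))
print("KL",tri(t(115,334),s(343,373)),atz("top",t(115,334),126))
print("KR",tri(t(434,296),s(443,152)),atz("top",t(434,296),126))
print("can",atz("top",t(168,160),68),"empty",atz("top",t(678,193),35),"jar",atz("top",t(623,12),75))
c=np.array([atz("top",t(*p),80)for p in((27,110),(470,56),(513,414),(68,467))]);print(c,c.mean(0))
print(np.degrees([np.arctan2(*( (c[i]-c[j])[:2][::-1]))for i,j in((0,3),(1,2))]),np.degrees([np.arctan2(-(c[i]-c[j])[0],(c[i]-c[j])[1])for i,j in((0,1),(3,2))]))
for p in((82,238),(445,195),(90,227),(447,187),(100,397),(465,355)):print("cov",p,atz("top",t(*p),92))
tr=[atz("top",t(*p),10)for p in((620,124),(740,137),(712,401),(590,385))];print(np.mean(tr,0),np.degrees(np.arctan2((tr[0]-tr[3])[1],(tr[0]-tr[3])[0])))
E
```

```text
pad [622.8 -30.4  34.1] [620.4 -31.3  34. ]
KL [461.5 153.6 126.1] [460.4 153.2 126. ]
KR [490.6 -99.8 128.7] [ 489.7 -100.3  126. ]
can [605.9 116.8  68. ] empty [ 579.8 -314.9   35. ] jar [ 727.8 -263.2   75. ]
[[ 646.6  232.7   80. ]
 [ 690.3 -134.8   80. ]
 [ 394.4 -167.2   80. ]
 [ 352.5  196.9   80. ]] [521.   31.9  80. ]
[6.9 6.2] [6.8 6.6]
cov (82, 238) [539.3 184.8  92. ]
cov (445, 195) [ 573.4 -112.2   92. ]
cov (90, 227) [548.3 178.3  92. ]
cov (447, 187) [ 580.  -113.9   92. ]
cov (100, 397) [409.7 169.4  92. ]
cov (465, 355) [ 442.8 -127.3   92. ]
[ 523.1 -308.4   10. ] -7.372258323137376
```

```bash
python3 - <<'E'
from h import *
print(delta([468.2,-296,110],np.radians(82.6)))
E
```

```text
(array([ 7.407, -4.257,  2.422]), array([-5.00000000e-03, -1.66666667e-03, -1.11416667e+01]))
```

>>> drive_tool:
  plan:
    - {"x": 7.407,"y": -4.257,"z": 1.5,"az": -11.14,"hand": 72}
    - {"x": 7.407,"y": -4.257,"z": 1.5,"az": -11.14,"hand": 72}
    - {"x": 7.407,"y": -4.257,"z": 1.5,"az": -11.14,"hand": 72}
    - {"x": 7.407,"y": -4.257,"z": 1.5,"az": -11.14,"hand": 72}
    - {"x": 7.407,"y": -4.257,"z": 1.5,"az": -11.14,"hand": 72}
    - {"x": 7.407,"y": -4.257,"z": 1.5,"az": -11.14,"hand": 72}
    - {"x": 7.407,"y": -4.257,"z": 1.5,"az": -11.14,"hand": 72}
    - {"x": 7.407,"y": -4.257,"z": 1.5,"az": -11.14,"hand": 72}

```text
invalid input
```

>>> drive_tool:
  plan:
    - {"hand": 72}
    - {"hand": 72}

```text
invalid input
```

```bash
python3 - <<'E'
from h import *
print(monitor.sense())
print(delta([468.2,-296,60],np.radians(82.6)))
E
```

```text
{'clock': 0.3, 'qpos': array([-1.29841005e+00,  3.53239480e-01,  1.63364055e+00, -3.71067968e-05,
        1.15520596e+00, -2.40457399e-03]), 'qvel': array([-0.00125885, -0.00143387, -0.00078896, -0.00036075, -0.00166746,
       -0.00061126]), 'joint_efforts': array([ 5.95044839e-04, -6.04594374e+01, -3.41877186e+01,  3.75437128e-05,
        6.07428141e-03, -1.74419156e-06]), 'eef_pos': array([ 169.53452407, -601.40283214,  231.02824611]), 'tcp_rot': array([-3.14109923e+00,  3.27544263e-05,  2.74805844e-01]), 'contact_force': array([-0.45481602, -0.22513543,  0.43429009]), 'wrist_torque': array([ 0.00394772, -0.00929569,  0.02931495]), 'grasp_force': 0.0, 'opening': 0.9964663240901995}
(array([ 7.407, -4.256,  3.422]), array([-5.00000000e-03, -1.66666667e-03, -1.11416667e+01]))
```

>>> drive_tool:
  plan:
    - {"x": 7.4,"y": -4.26,"z": 1.5,"ax": 0,"ay": 0,"az": -11.14,"hand": 72}
    - {"x": 7.4,"y": -4.26,"z": 1.5,"ax": 0,"ay": 0,"az": -11.14,"hand": 72}
    - {"x": 7.4,"y": -4.26,"z": 1.5,"ax": 0,"ay": 0,"az": -11.14,"hand": 72}
    - {"x": 7.4,"y": -4.26,"z": 1.5,"ax": 0,"ay": 0,"az": -11.14,"hand": 72}
    - {"x": 7.4,"y": -4.26,"z": 1.5,"ax": 0,"ay": 0,"az": -11.14,"hand": 72}
    - {"x": 7.4,"y": -4.26,"z": 1.5,"ax": 0,"ay": 0,"az": -11.14,"hand": 72}
    - {"x": 7.4,"y": -4.26,"z": 1.5,"ax": 0,"ay": 0,"az": -11.14,"hand": 72}
    - {"x": 7.4,"y": -4.26,"z": 1.5,"ax": 0,"ay": 0,"az": -11.14,"hand": 72}

```text
clock: 1.1
eef_pos: [446.1, -318.2, 162.0]
tcp_rot: [3.141, 0.0, 1.447]
contact_force: [0.1, -1.1, 0.5]
opening: 0.842
grasp_force: 0.0
```

>>> drive_tool:
  plan:
    - {"x": 0,"y": 0,"z": 0,"ax": 0,"ay": 0,"az": 0,"hand": 72}
    - {"x": 0,"y": 0,"z": 0,"ax": 0,"ay": 0,"az": 0,"hand": 72}

```text
clock: 1.3
eef_pos: [445.4, -318.8, 161.9]
tcp_rot: [-3.141, -0.0, 1.443]
contact_force: [-0.7, -0.9, 0.2]
opening: 0.841
grasp_force: 0.0
```

```bash
python3 - <<'E'
from h import *
print(monitor.sense()["eef_pos"],delta([468.2,-296,55],np.radians(82.6)))
E
```

```text
[ 445.43270718 -318.79576354  161.85296547] (array([0.51 , 0.395, 2.137]), array([-0.005     , -0.        ,  0.01666667]))
```

>>> drive_tool:
  plan:
    - {"x": 0.51,"y": 0.395,"z": 1.0,"ax": 0,"ay": 0,"az": 0,"hand": 72}
    - {"x": 0.51,"y": 0.395,"z": 2.0,"ax": 0,"ay": 0,"az": 0,"hand": 72}
    - {"x": 0.51,"y": 0.395,"z": 2.14,"ax": 0,"ay": 0,"az": 0,"hand": 72}
    - {"x": 0.51,"y": 0.395,"z": 2.14,"ax": 0,"ay": 0,"az": 0,"hand": 72}

```text
clock: 1.7
eef_pos: [465.4, -297.0, 52.8]
tcp_rot: [-3.137, -0.002, 1.439]
contact_force: [-0.0, -0.6, 0.3]
opening: 0.841
grasp_force: 0.0
```

```bash
python3 - <<'E'
from h import *
print(monitor.sense()["eef_pos"],delta([468.2,-296,2],np.radians(82.6)))
a=imaging.grab_frame("top")[160:280,360:480,::-1];b=imaging.grab_frame("side")[100:220,300:420,::-1]
cv2.imwrite("pics/c.png",cv2.resize(np.hstack([a,b]),(800,400),interpolation=cv2.INTER_CUBIC))
E
```

```text
[ 465.36373244 -296.99354819   52.77261914] (array([0.025, 0.058, 1.015]), array([-0.04333333, -0.01833333, -0.02333333]))
```

View pics/c.png

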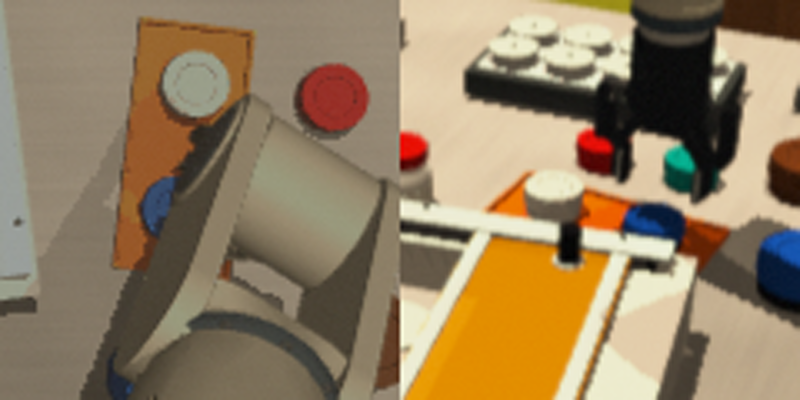

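Side view: fingertips at crop (622,178)/(698,196) straddle the carrier lid (653,220); descending.

>>> drive_tool:
  plan:
    - {"x": 0,"y": 0,"z": 0.5,"ax": 0,"ay": 0,"az": 0,"hand": 72}
    - {"x": 0,"y": 0,"z": 0.85,"ax": 0,"ay": 0,"az": 0,"hand": 72}
    - {"x": 0,"y": 0,"z": 1.02,"ax": 0,"ay": 0,"az": 0,"hand": 72}
    - {"x": 0,"y": 0,"z": 1.02,"ax": 0,"ay": 0,"az": 0,"hand": 72}

```text
clock: 2.2
eef_pos: [467.7, -297.7, 4.5]
tcp_rot: [3.141, 0.0, 1.44]
contact_force: [0.1, 0.5, -0.3]
opening: 0.843
grasp_force: 0.0
```

>>> drive_tool:
  plan:
    - {"x": 0,"y": 0,"z": 0,"ax": 0,"ay": 0,"az": 0,"hand": 50}
    - {"x": 0,"y": 0,"z": 0,"ax": 0,"ay": 0,"az": 0,"hand": 50}
    - {"x": 0,"y": 0,"z": 0,"ax": 0,"ay": 0,"az": 0,"hand": 50}
    - {"x": 0,"y": 0,"z": 0,"ax": 0,"ay": 0,"az": 0,"hand": 50}
    - {"x": 0,"y": 0,"z": 0,"ax": 0,"ay": 0,"az": 0,"hand": 50}
  grip_force: 30

```text
clock: 2.7
eef_pos: [468.5, -297.7, 5.5]
tcp_rot: [3.14, 0.001, 1.441]
contact_force: [-1.7, -1.0, 7.6]
opening: 0.688
grasp_force: 33.0
```

>>> drive_tool:
  plan:
    - {"x": 0,"y": 0,"z": -0.2,"ax": 0,"ay": 0,"az": 0,"hand": 50}
    - {"x": 0,"y": 0,"z": -0.6,"ax": 0,"ay": 0,"az": 0,"hand": 50}
    - {"x": 0,"y": 0,"z": -1.2,"ax": 0,"ay": 0,"az": 0,"hand": 50}
    - {"x": 0,"y": 0,"z": -1.9,"ax": 0,"ay": 0,"az": 0,"hand": 50}
    - {"x": 0,"y": 0,"z": -2.6,"ax": 0,"ay": 0,"az": 0,"hand": 50}
    - {"x": 0,"y": 0,"z": -3.2,"ax": 0,"ay": 0,"az": 0,"hand": 50}
    - {"x": 0,"y": 0,"z": -3.2,"ax": 0,"ay": 0,"az": 0,"hand": 50}
    - {"x": 0,"y": 0,"z": -3.2,"ax": 0,"ay": 0,"az": 0,"hand": 50}

```text
clock: 3.5
eef_pos: [468.0, -297.1, 165.2]
tcp_rot: [3.14, 0.001, 1.441]
contact_force: [0.5, -0.0, -0.7]
opening: 0.694
grasp_force: 32.8
```

```bash
python3 - <<'E'
from h import *
s=monitor.sense();print(s["eef_pos"],s["opening"],s["grasp_force"],s["contact_force"],delta([621.8,-31,165],.115))
E
```

```text
[ 468.04307774 -297.08462712  165.18784237] 0.6938889555722094 32.767043709754944 [ 4.88275308e-01 -1.59359352e-04 -7.33894941e-01] (array([5.674e+00, 2.363e+00, 4.000e-03]), array([ 2.16666667e-02, -5.00000000e-03,  1.26666667e+01]))
```

>>> drive_tool:
  plan:
    - {"x": 0.5,"y": 0.2,"z": 0,"ax": 0,"ay": 0,"az": 1.2,"hand": 50}
    - {"x": 1.2,"y": 0.5,"z": 0,"ax": 0,"ay": 0,"az": 2.4,"hand": 50}
    - {"x": 2.0,"y": 0.83,"z": 0,"ax": 0,"ay": 0,"az": 3.7,"hand": 50}
    - {"x": 2.8,"y": 1.16,"z": 0,"ax": 0,"ay": 0,"az": 5.0,"hand": 50}
    - {"x": 3.6,"y": 1.5,"z": 0,"ax": 0,"ay": 0,"az": 6.3,"hand": 50}
    - {"x": 4.3,"y": 1.8,"z": 0,"ax": 0,"ay": 0,"az": 7.6,"hand": 50}
    - {"x": 4.9,"y": 2.05,"z": 0,"ax": 0,"ay": 0,"az": 8.8,"hand": 50}
    - {"x": 5.3,"y": 2.2,"z": 0,"ax": 0,"ay": 0,"az": 10.0,"hand": 50}

```text
clock: 4.3
eef_pos: [611.0, -46.0, 162.3]
tcp_rot: [-3.14, 0.002, 0.39]
contact_force: [-0.4, -0.9, -1.3]
opening: 0.691
grasp_force: 32.7
```

>>> drive_tool:
  plan:
    - {"x": 0,"y": 0,"z": 0,"ax": 0,"ay": 0,"az": 1.2,"hand": 50}
    - {"x": 0,"y": 0,"z": 0,"ax": 0,"ay": 0,"az": 2.4,"hand": 50}
    - {"x": 0,"y": 0,"z": 0,"ax": 0,"ay": 0,"az": 2.67,"hand": 50}
    - {"x": 0,"y": 0,"z": 0,"ax": 0,"ay": 0,"az": 2.67,"hand": 50}
    - {"x": 0,"y": 0,"z": 0,"ax": 0,"ay": 0,"az": 2.67,"hand": 50}

```text
clock: 4.8
eef_pos: [610.6, -48.5, 163.5]
tcp_rot: [-3.141, 0.001, 0.117]
contact_force: [-0.5, 0.5, -0.2]
opening: 0.696
grasp_force: 32.7
```

```bash
python3 - <<'E'
from h import *
s=monitor.sense();print(s["eef_pos"],s["opening"],s["grasp_force"],s["contact_force"],delta([621.8,-31,80],.115))
crop("side",240,90,440,240,4,"pics/s2.png")
E
```

```text
[610.61092192 -48.53753596 163.47274948] 0.6959278820866224 32.68047094345093 [-0.53282771  0.45961943 -0.19826133] (array([ 0.265, -0.322,  1.669]), array([-0.00166667,  0.01      ,  0.02      ]))
```

View pics/s2.png

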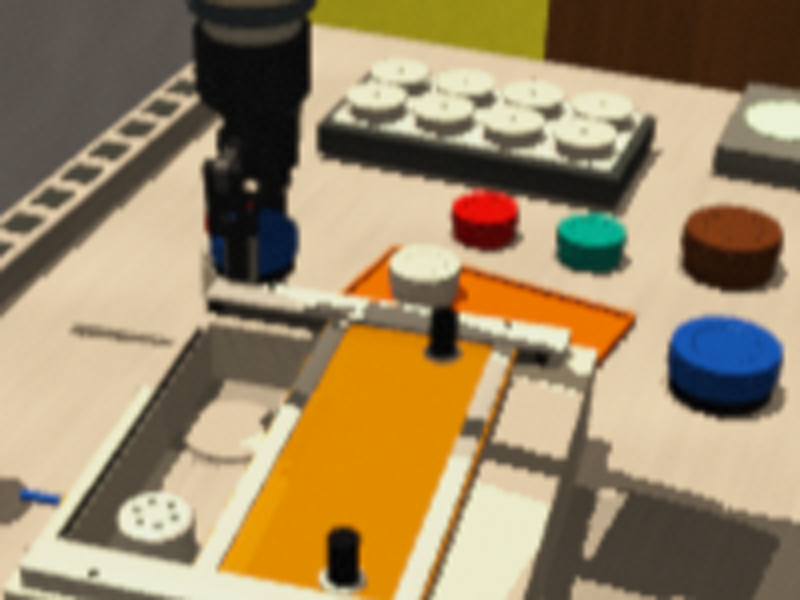

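Carrier held upright under the gripper (crop (255,245)), pad clear at (230,430). Lowering.

>>> drive_tool:
  plan:
    - {"x": 0.265,"y": -0.33,"z": 0.2,"ax": 0,"ay": 0,"az": 0,"hand": 50}
    - {"x": 0.265,"y": -0.33,"z": 0.7,"ax": 0,"ay": 0,"az": 0,"hand": 50}
    - {"x": 0.265,"y": -0.33,"z": 1.2,"ax": 0,"ay": 0,"az": 0,"hand": 50}
    - {"x": 0.265,"y": -0.33,"z": 1.6,"ax": 0,"ay": 0,"az": 0,"hand": 50}
    - {"x": 0.265,"y": -0.33,"z": 2.0,"ax": 0,"ay": 0,"az": 0,"hand": 50}
    - {"x": 0.265,"y": -0.33,"z": 2.3,"ax": 0,"ay": 0,"az": 0,"hand": 50}
    - {"x": 0.265,"y": -0.33,"z": 2.4,"ax": 0,"ay": 0,"az": 0,"hand": 50}
    - {"x": 0.265,"y": -0.33,"z": 2.4,"ax": 0,"ay": 0,"az": 0,"hand": 50}

```text
clock: 5.65
eef_pos: [622.0, -30.6, 43.6]
tcp_rot: [-3.141, 0.001, 0.115]
contact_force: [0.3, -0.2, -1.3]
opening: 0.692
grasp_force: 32.7
```

>>> drive_tool:
  plan:
    - {"x": 0,"y": 0,"z": 0.04,"ax": 0,"ay": 0,"az": 0,"hand": 50}
    - {"x": 0,"y": 0,"z": 0.08,"ax": 0,"ay": 0,"az": 0,"hand": 50}
    - {"x": 0,"y": 0,"z": 0.1,"ax": 0,"ay": 0,"az": 0,"hand": 50}
    - {"x": 0,"y": 0,"z": 0.1,"ax": 0,"ay": 0,"az": 0,"hand": 50}

```text
clock: 6.05
eef_pos: [622.5, -30.5, 39.4]
tcp_rot: [3.142, -0.0, 0.115]
contact_force: [-0.5, 0.2, 0.0]
opening: 0.696
grasp_force: 32.7
```

>>> drive_tool:
  plan:
    - {"x": 0,"y": 0,"z": 0.03,"ax": 0,"ay": 0,"az": 0,"hand": 50}
    - {"x": 0,"y": 0,"z": 0.06,"ax": 0,"ay": 0,"az": 0,"hand": 50}
    - {"x": 0,"y": 0,"z": 0.08,"ax": 0,"ay": 0,"az": 0,"hand": 50}
    - {"x": 0,"y": 0,"z": 0.08,"ax": 0,"ay": 0,"az": 0,"hand": 50}

```text
clock: 6.45
eef_pos: [622.1, -30.5, 34.8]
tcp_rot: [-3.142, 0.0, 0.115]
contact_force: [0.6, -0.1, -0.3]
opening: 0.691
grasp_force: 32.7
```

>>> drive_tool:
  plan:
    - {"x": 0,"y": 0,"z": 0.02,"ax": 0,"ay": 0,"az": 0,"hand": 50}
    - {"x": 0,"y": 0,"z": 0.03,"ax": 0,"ay": 0,"az": 0,"hand": 50}
    - {"x": 0,"y": 0,"z": 0.03,"ax": 0,"ay": 0,"az": 0,"hand": 50}

```text
clock: 6.75
eef_pos: [622.4, -30.5, 34.5]
tcp_rot: [3.142, -0.0, 0.115]
contact_force: [-4.0, -0.1, 8.8]
opening: 0.688
grasp_force: 33.8
```

>>> drive_tool:
  plan:
    - {"x": 0,"y": 0,"z": -0.01,"ax": 0,"ay": 0,"az": 0,"hand": 62}
    - {"x": 0,"y": 0,"z": -0.01,"ax": 0,"ay": 0,"az": 0,"hand": 66}
    - {"x": 0,"y": 0,"z": -0.01,"ax": 0,"ay": 0,"az": 0,"hand": 70}
    - {"x": 0,"y": 0,"z": -0.01,"ax": 0,"ay": 0,"az": 0,"hand": 73}
    - {"x": 0,"y": 0,"z": -0.01,"ax": 0,"ay": 0,"az": 0,"hand": 73}
    - {"x": 0,"y": 0,"z": -0.01,"ax": 0,"ay": 0,"az": 0,"hand": 73}

```text
clock: 7.35
eef_pos: [622.3, -30.5, 34.0]
tcp_rot: [-3.142, 0.0, 0.115]
contact_force: [-0.6, 0.2, -0.1]
opening: 0.855
grasp_force: 0.0
```

>>> drive_tool:
  plan:
    - {"x": 0,"y": 0,"z": -0.2,"ax": 0,"ay": 0,"az": 0,"hand": 73}
    - {"x": 0,"y": 0,"z": -0.5,"ax": 0,"ay": 0,"az": 0,"hand": 73}
    - {"x": 0,"y": 0,"z": -0.9,"ax": 0,"ay": 0,"az": 0,"hand": 73}
    - {"x": 0,"y": 0,"z": -1.5,"ax": 0,"ay": 0,"az": 0,"hand": 73}
    - {"x": 0,"y": 0,"z": -2.2,"ax": 0,"ay": 0,"az": 0,"hand": 0}
    - {"x": 0,"y": 0,"z": -3.0,"ax": 0,"ay": 0,"az": 0,"hand": 0}
    - {"x": 0,"y": 0,"z": -3.5,"ax": 0,"ay": 0,"az": 0,"hand": 0}
    - {"x": 0,"y": 0,"z": -3.5,"ax": 0,"ay": 0,"az": 0,"hand": 0}

```text
clock: 8.15
eef_pos: [624.9, -30.6, 215.1]
tcp_rot: [3.14, -0.009, 0.115]
contact_force: [0.4, 0.6, -0.8]
opening: 0.175
grasp_force: 0.0
```

```bash
python3 - <<'E'
from h import *
np.set_printoptions(precision=1,suppress=True)
print(monitor.sense()["eef_pos"])
# blue lid in side view (known height 64 top)
b,sb=blob("side",(105,100,30),(125,255,255),(270,160,330,215)); print(b,sb,atz("side",b,60))
print(proj("side",[622,-31,64]),proj("side",[622,-31,49]))
crop("side",240,130,440,280,4,"pics/s3.png")
E
```

```text
[624.9 -30.6 215.1]
[297.4 191.1] [287 183  21  17 293] [623. -25.  60.]
[298.6 188.9] [298.7 193.2]
```

View pics/s3.png

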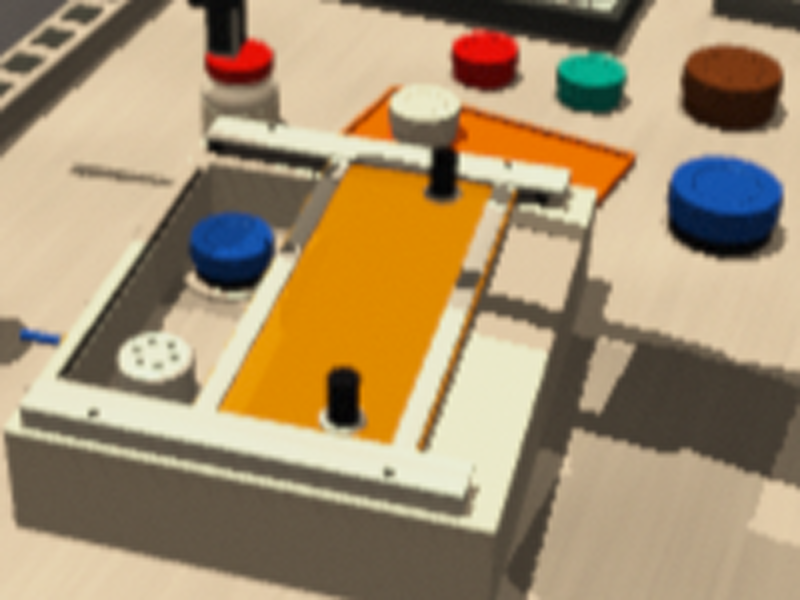

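Carrier sits centred on the pad (lid at crop (232,238), base rim ring even around); canister untouched. Now to the right knob.

```bash
python3 - <<'E'
from h import *
print(monitor.sense()["eef_pos"],delta([455,-104.2,150],.115))
E
```

```text
[622.57729519 -30.48321927 210.57158055] (array([-3.501,  1.081,  1.204]), array([ 0.00333333, -0.02      , -0.00333333]))
```

>>> drive_tool:
  plan:
    - {"x": -0.9,"y": 0.27,"z": 0,"ax": 0,"ay": 0,"az": 0,"hand": 0}
    - {"x": -1.8,"y": 0.54,"z": 0,"ax": 0,"ay": 0,"az": 0,"hand": 0}
    - {"x": -2.7,"y": 0.8,"z": 0,"ax": 0,"ay": 0,"az": 0,"hand": 0}
    - {"x": -3.5,"y": 1.08,"z": 0.4,"ax": 0,"ay": 0,"az": 0,"hand": 0}
    - {"x": -3.5,"y": 1.08,"z": 1.2,"ax": 0,"ay": 0,"az": 0,"hand": 0}
    - {"x": -3.5,"y": 1.08,"z": 1.8,"ax": 0,"ay": 0,"az": 0,"hand": 0}
    - {"x": -3.5,"y": 1.08,"z": 2.14,"ax": 0,"ay": 0,"az": 0,"hand": 0}
    - {"x": -3.5,"y": 1.08,"z": 2.14,"ax": 0,"ay": 0,"az": 0,"hand": 0}

```text
clock: 9.05
eef_pos: [451.8, -103.6, 99.3]
tcp_rot: [-3.139, 0.006, 0.114]
contact_force: [-0.7, -0.0, 0.1]
opening: -0.003
grasp_force: 0.0
```

>>> drive_tool:
  plan:
    - {"x": 0.04,"y": 0,"z": 0,"ax": 0,"ay": 0,"az": 0,"hand": 0}
    - {"x": 0.08,"y": 0,"z": 0,"ax": 0,"ay": 0,"az": 0,"hand": 0}
    - {"x": 0.12,"y": 0,"z": 0,"ax": 0,"ay": 0,"az": 0,"hand": 0}
    - {"x": 0.15,"y": 0,"z": 0,"ax": 0,"ay": 0,"az": 0,"hand": 0}
    - {"x": 0.15,"y": 0,"z": 0,"ax": 0,"ay": 0,"az": 0,"hand": 0}

```text
clock: 9.55
eef_pos: [462.7, -103.3, 102.6]
tcp_rot: [3.141, -0.001, 0.115]
contact_force: [0.4, -0.1, -0.1]
opening: 0.002
grasp_force: 0.0
```

>>> drive_tool:
  plan:
    - {"x": 0.025,"y": 0,"z": 0,"ax": 0,"ay": 0,"az": 0,"hand": 0}
    - {"x": 0.05,"y": 0,"z": 0,"ax": 0,"ay": 0,"az": 0,"hand": 0}
    - {"x": 0.075,"y": 0,"z": 0,"ax": 0,"ay": 0,"az": 0,"hand": 0}
    - {"x": 0.1,"y": 0,"z": 0,"ax": 0,"ay": 0,"az": 0,"hand": 0}
    - {"x": 0.125,"y": 0,"z": 0,"ax": 0,"ay": 0,"az": 0,"hand": 0}

```text
clock: 10.05
eef_pos: [468.4, -102.6, 102.0]
tcp_rot: [-3.142, 0.0, 0.115]
contact_force: [0.0, -0.1, 0.9]
opening: 0.002
grasp_force: 0.0
```

>>> drive_tool:
  plan:
    - {"x": 0.02,"y": 0,"z": 0,"ax": 0,"ay": 0,"az": 0,"hand": 0}
    - {"x": 0.04,"y": 0,"z": 0,"ax": 0,"ay": 0,"az": 0,"hand": 0}
    - {"x": 0.06,"y": 0,"z": 0,"ax": 0,"ay": 0,"az": 0,"hand": 0}
    - {"x": 0.08,"y": 0,"z": 0,"ax": 0,"ay": 0,"az": 0,"hand": 0}
    - {"x": 0.1,"y": 0,"z": 0,"ax": 0,"ay": 0,"az": 0,"hand": 0}

```text
clock: 10.55
eef_pos: [473.1, -102.0, 102.0]
tcp_rot: [-3.141, 0.0, 0.115]
contact_force: [-2.1, -0.5, 1.1]
opening: 0.004
grasp_force: 1.0
```

>>> drive_tool:
  plan:
    - {"x": 0.02,"y": 0,"z": 0,"ax": 0,"ay": 0,"az": 0,"hand": 0}
    - {"x": 0.04,"y": 0,"z": 0,"ax": 0,"ay": 0,"az": 0,"hand": 0}
    - {"x": 0.06,"y": 0,"z": 0,"ax": 0,"ay": 0,"az": 0,"hand": 0}

```text
clock: 10.85
eef_pos: [476.3, -101.6, 102.0]
tcp_rot: [-3.142, 0.0, 0.115]
contact_force: [-1.9, -0.6, 1.7]
opening: -0.002
grasp_force: 0.9
```

>>> drive_tool:
  plan:
    - {"x": 0.02,"y": 0,"z": 0,"ax": 0,"ay": 0,"az": 0,"hand": 0}
    - {"x": 0.04,"y": 0,"z": 0,"ax": 0,"ay": 0,"az": 0,"hand": 0}
    - {"x": 0.06,"y": 0,"z": 0,"ax": 0,"ay": 0,"az": 0,"hand": 0}
    - {"x": 0.08,"y": 0,"z": 0,"ax": 0,"ay": 0,"az": 0,"hand": 0}

```text
clock: 11.25
eef_pos: [479.9, -101.4, 102.0]
tcp_rot: [3.141, 0.001, 0.115]
contact_force: [-4.7, -3.5, 2.8]
opening: -0.001
grasp_force: 2.7
```

>>> drive_tool:
  plan:
    - {"x": 0.02,"y": 0,"z": 0,"ax": 0,"ay": 0,"az": 0,"hand": 0}
    - {"x": 0.04,"y": 0,"z": 0,"ax": 0,"ay": 0,"az": 0,"hand": 0}

```text
clock: 11.45
eef_pos: [480.9, -101.4, 101.9]
tcp_rot: [3.141, 0.003, 0.115]
contact_force: [-9.3, -6.0, 5.7]
opening: 0.0
grasp_force: 4.7
```

```bash
python3 - <<'E'
from h import *
np.set_printoptions(precision=1,suppress=True)
s=monitor.sense();print(s["eef_pos"],s["contact_force"])
crop("top",225,130,445,290,3.5,"pics/t2.png")
E
```

```text
[ 480.9 -101.4  101.9] [-9.3 -6.   5.7]
```

View pics/t2.png

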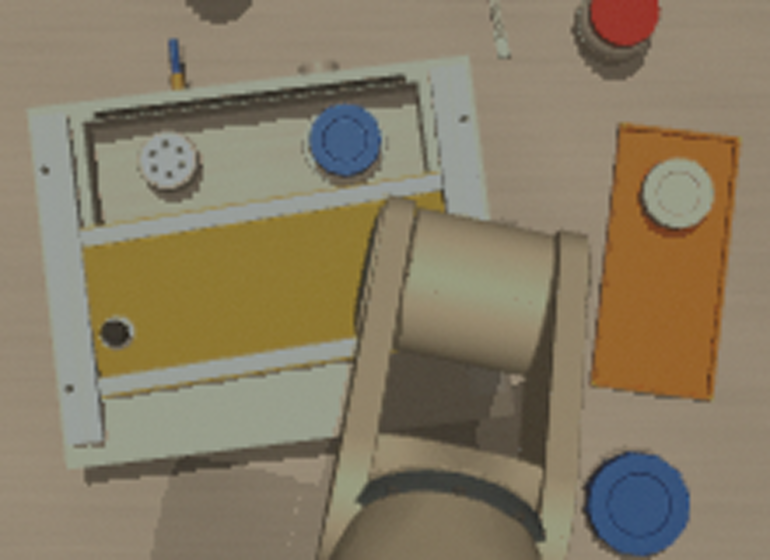

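Top view: right end of the cover has advanced about 10 mm (front strip right end (440,182)), left unchanged (knob (115,332)), carrier centred. Force ~11 N = racked; switch to the left knob.

>>> drive_tool:
  plan:
    - {"x": -0.3,"y": 0,"z": 0,"ax": 0,"ay": 0,"az": 0,"hand": 0}
    - {"x": -0.4,"y": -0.7,"z": 0,"ax": 0,"ay": 0,"az": 0,"hand": 0}
    - {"x": -0.4,"y": -1.6,"z": 0,"ax": 0,"ay": 0,"az": 0,"hand": 0}
    - {"x": -0.4,"y": -2.5,"z": 0,"ax": 0,"ay": 0,"az": 0,"hand": 0}
    - {"x": -0.4,"y": -3.4,"z": 0,"ax": 0,"ay": 0,"az": 0,"hand": 0}
    - {"x": -0.4,"y": -4.3,"z": 0,"ax": 0,"ay": 0,"az": 0,"hand": 0}
    - {"x": -0.4,"y": -5.0,"z": 0,"ax": 0,"ay": 0,"az": 0,"hand": 0}
    - {"x": -0.4,"y": -5.14,"z": 0,"ax": 0,"ay": 0,"az": 0,"hand": 0}

```text
clock: 12.3
eef_pos: [432.5, 155.1, 102.4]
tcp_rot: [-3.14, -0.002, 0.117]
contact_force: [0.3, -0.7, -0.1]
opening: -0.001
grasp_force: 0.0
```

>>> drive_tool:
  plan:
    - {"x": 0.05,"y": 0,"z": 0,"ax": 0,"ay": 0,"az": 0,"hand": 0}
    - {"x": 0.1,"y": 0,"z": 0,"ax": 0,"ay": 0,"az": 0,"hand": 0}
    - {"x": 0.15,"y": 0,"z": 0,"ax": 0,"ay": 0,"az": 0,"hand": 0}
    - {"x": 0.18,"y": 0,"z": 0,"ax": 0,"ay": 0,"az": 0,"hand": 0}
    - {"x": 0.2,"y": 0,"z": 0,"ax": 0,"ay": 0,"az": 0,"hand": 0}
    - {"x": 0.22,"y": 0,"z": 0,"ax": 0,"ay": 0,"az": 0,"hand": 0}

```text
clock: 12.9
eef_pos: [442.9, 152.4, 101.8]
tcp_rot: [3.141, 0.002, 0.114]
contact_force: [-6.0, -1.4, 4.4]
opening: -0.003
grasp_force: 2.6
```

>>> drive_tool:
  plan:
    - {"x": 0.02,"y": 0,"z": 0,"ax": 0,"ay": 0,"az": 0,"hand": 0}
    - {"x": 0.04,"y": 0,"z": 0,"ax": 0,"ay": 0,"az": 0,"hand": 0}
    - {"x": 0.06,"y": 0,"z": 0,"ax": 0,"ay": 0,"az": 0,"hand": 0}

```text
clock: 13.2
eef_pos: [446.8, 153.4, 102.0]
tcp_rot: [3.142, 0.0, 0.114]
contact_force: [-3.3, -0.4, 0.7]
opening: 0.0
grasp_force: 1.4
```

>>> drive_tool:
  plan:
    - {"x": 0.03,"y": 0,"z": 0,"ax": 0,"ay": 0,"az": 0,"hand": 0}
    - {"x": 0.06,"y": 0,"z": 0,"ax": 0,"ay": 0,"az": 0,"hand": 0}
    - {"x": 0.09,"y": 0,"z": 0,"ax": 0,"ay": 0,"az": 0,"hand": 0}
    - {"x": 0.12,"y": 0,"z": 0,"ax": 0,"ay": 0,"az": 0,"hand": 0}
    - {"x": 0.15,"y": 0,"z": 0,"ax": 0,"ay": 0,"az": 0,"hand": 0}
    - {"x": 0.18,"y": 0,"z": 0,"ax": 0,"ay": 0,"az": 0,"hand": 0}

```text
clock: 13.8
eef_pos: [456.0, 154.8, 102.0]
tcp_rot: [-3.142, -0.0, 0.115]
contact_force: [-2.2, -0.7, -0.2]
opening: -0.002
grasp_force: 1.1
```

>>> drive_tool:
  plan:
    - {"x": 0.03,"y": 0,"z": 0,"ax": 0,"ay": 0,"az": 0,"hand": 0}
    - {"x": 0.06,"y": 0,"z": 0,"ax": 0,"ay": 0,"az": 0,"hand": 0}
    - {"x": 0.09,"y": 0,"z": 0,"ax": 0,"ay": 0,"az": 0,"hand": 0}
    - {"x": 0.12,"y": 0,"z": 0,"ax": 0,"ay": 0,"az": 0,"hand": 0}

```text
clock: 14.2
eef_pos: [461.8, 155.5, 102.1]
tcp_rot: [-3.141, 0.0, 0.115]
contact_force: [-2.5, 1.7, 0.4]
opening: 0.002
grasp_force: 1.7
```

>>> drive_tool:
  plan:
    - {"x": 0.025,"y": 0,"z": 0,"ax": 0,"ay": 0,"az": 0,"hand": 0}
    - {"x": 0.05,"y": 0,"z": 0,"ax": 0,"ay": 0,"az": 0,"hand": 0}
    - {"x": 0.075,"y": 0,"z": 0,"ax": 0,"ay": 0,"az": 0,"hand": 0}

```text
clock: 14.5
eef_pos: [463.9, 155.9, 101.9]
tcp_rot: [-3.141, 0.003, 0.114]
contact_force: [-11.8, 4.4, 6.9]
opening: -0.001
grasp_force: 5.5
```

>>> drive_tool:
  plan:
    - {"x": -0.3,"y": 0,"z": 0,"ax": 0,"ay": 0,"az": 0,"hand": 0}
    - {"x": -0.46,"y": 0.7,"z": 0,"ax": 0,"ay": 0,"az": 0,"hand": 0}
    - {"x": -0.46,"y": 1.6,"z": 0,"ax": 0,"ay": 0,"az": 0,"hand": 0}
    - {"x": -0.46,"y": 2.5,"z": 0,"ax": 0,"ay": 0,"az": 0,"hand": 0}
    - {"x": -0.46,"y": 3.4,"z": 0,"ax": 0,"ay": 0,"az": 0,"hand": 0}
    - {"x": -0.46,"y": 4.3,"z": 0,"ax": 0,"ay": 0,"az": 0,"hand": 0}
    - {"x": -0.46,"y": 5.0,"z": 0,"ax": 0,"ay": 0,"az": 0,"hand": 0}
    - {"x": -0.46,"y": 5.14,"z": 0,"ax": 0,"ay": 0,"az": 0,"hand": 0}

```text
clock: 15.3
eef_pos: [473.6, -105.8, 102.6]
tcp_rot: [3.14, -0.003, 0.112]
contact_force: [0.8, 0.9, -0.1]
opening: 0.002
grasp_force: 0.0
```

>>> drive_tool:
  plan:
    - {"x": 0,"y": 0,"z": 0,"ax": 0,"ay": 0,"az": 0,"hand": 0}
    - {"x": 0.04,"y": 0,"z": 0,"ax": 0,"ay": 0,"az": 0,"hand": 0}
    - {"x": 0.08,"y": 0,"z": 0,"ax": 0,"ay": 0,"az": 0,"hand": 0}
    - {"x": 0.11,"y": 0,"z": 0,"ax": 0,"ay": 0,"az": 0,"hand": 0}
    - {"x": 0.14,"y": 0,"z": 0,"ax": 0,"ay": 0,"az": 0,"hand": 0}
    - {"x": 0.17,"y": 0,"z": 0,"ax": 0,"ay": 0,"az": 0,"hand": 0}
    - {"x": 0.2,"y": 0,"z": 0,"ax": 0,"ay": 0,"az": 0,"hand": 0}

```text
clock: 16.0
eef_pos: [482.1, -100.7, 102.1]
tcp_rot: [-3.142, 0.0, 0.115]
contact_force: [-1.0, 0.4, 0.1]
opening: -0.002
grasp_force: 0.0
```

>>> drive_tool:
  plan:
    - {"x": 0.03,"y": 0,"z": 0,"ax": 0,"ay": 0,"az": 0,"hand": 0}
    - {"x": 0.06,"y": 0,"z": 0,"ax": 0,"ay": 0,"az": 0,"hand": 0}
    - {"x": 0.09,"y": 0,"z": 0,"ax": 0,"ay": 0,"az": 0,"hand": 0}
    - {"x": 0.12,"y": 0,"z": 0,"ax": 0,"ay": 0,"az": 0,"hand": 0}

```text
clock: 16.4
eef_pos: [487.7, -100.5, 102.0]
tcp_rot: [3.142, 0.001, 0.114]
contact_force: [-2.0, -1.9, 1.5]
opening: -0.001
grasp_force: 1.1
```

>>> drive_tool:
  plan:
    - {"x": 0.03,"y": 0,"z": 0,"ax": 0,"ay": 0,"az": 0,"hand": 0}
    - {"x": 0.06,"y": 0,"z": 0,"ax": 0,"ay": 0,"az": 0,"hand": 0}
    - {"x": 0.09,"y": 0,"z": 0,"ax": 0,"ay": 0,"az": 0,"hand": 0}
    - {"x": 0.12,"y": 0,"z": 0,"ax": 0,"ay": 0,"az": 0,"hand": 0}
    - {"x": 0.15,"y": 0,"z": 0,"ax": 0,"ay": 0,"az": 0,"hand": 0}
    - {"x": 0.18,"y": 0,"z": 0,"ax": 0,"ay": 0,"az": 0,"hand": 0}

```text
clock: 17.0
eef_pos: [497.0, -99.2, 102.1]
tcp_rot: [-3.142, 0.0, 0.115]
contact_force: [-1.6, -0.8, -0.2]
opening: -0.003
grasp_force: 1.1
```

>>> drive_tool:
  plan:
    - {"x": 0.03,"y": 0,"z": 0,"ax": 0,"ay": 0,"az": 0,"hand": 0}
    - {"x": 0.06,"y": 0,"z": 0,"ax": 0,"ay": 0,"az": 0,"hand": 0}
    - {"x": 0.09,"y": 0,"z": 0,"ax": 0,"ay": 0,"az": 0,"hand": 0}
    - {"x": 0.12,"y": 0,"z": 0,"ax": 0,"ay": 0,"az": 0,"hand": 0}

```text
clock: 17.4
eef_pos: [502.9, -98.7, 102.1]
tcp_rot: [3.142, 0.0, 0.114]
contact_force: [-2.6, -1.4, -0.6]
opening: 0.0
grasp_force: 1.1
```

>>> drive_tool:
  plan:
    - {"x": -0.25,"y": 0,"z": 0,"ax": 0,"ay": 0,"az": 0,"hand": 0}
    - {"x": -0.32,"y": -0.7,"z": 0,"ax": 0,"ay": 0,"az": 0,"hand": 0}
    - {"x": -0.32,"y": -1.6,"z": 0,"ax": 0,"ay": 0,"az": 0,"hand": 0}
    - {"x": -0.32,"y": -2.5,"z": 0,"ax": 0,"ay": 0,"az": 0,"hand": 0}
    - {"x": -0.32,"y": -3.4,"z": 0,"ax": 0,"ay": 0,"az": 0,"hand": 0}
    - {"x": -0.32,"y": -4.3,"z": 0,"ax": 0,"ay": 0,"az": 0,"hand": 0}
    - {"x": -0.32,"y": -5.0,"z": 0,"ax": 0,"ay": 0,"az": 0,"hand": 0}
    - {"x": -0.32,"y": -5.14,"z": 0,"ax": 0,"ay": 0,"az": 0,"hand": 0}

```text
clock: 18.2
eef_pos: [456.8, 157.8, 102.3]
tcp_rot: [-3.14, -0.001, 0.117]
contact_force: [-0.1, -0.4, -0.4]
opening: 0.001
grasp_force: 0.0
```

>>> drive_tool:
  plan:
    - {"x": 0,"y": 0,"z": 0,"ax": 0,"ay": 0,"az": 0,"hand": 0}
    - {"x": 0.04,"y": 0,"z": 0,"ax": 0,"ay": 0,"az": 0,"hand": 0}
    - {"x": 0.07,"y": 0,"z": 0,"ax": 0,"ay": 0,"az": 0,"hand": 0}
    - {"x": 0.1,"y": 0,"z": 0,"ax": 0,"ay": 0,"az": 0,"hand": 0}
    - {"x": 0.13,"y": 0,"z": 0,"ax": 0,"ay": 0,"az": 0,"hand": 0}
    - {"x": 0.16,"y": 0,"z": 0,"ax": 0,"ay": 0,"az": 0,"hand": 0}
    - {"x": 0.19,"y": 0,"z": 0,"ax": 0,"ay": 0,"az": 0,"hand": 0}
    - {"x": 0.22,"y": 0,"z": 0,"ax": 0,"ay": 0,"az": 0,"hand": 0}

```text
clock: 19.0
eef_pos: [467.7, 155.8, 101.9]
tcp_rot: [3.141, 0.002, 0.114]
contact_force: [-4.6, -0.5, 3.3]
opening: -0.001
grasp_force: 2.0
```

>>> drive_tool:
  plan:
    - {"x": 0.03,"y": 0,"z": 0,"ax": 0,"ay": 0,"az": 0,"hand": 0}
    - {"x": 0.06,"y": 0,"z": 0,"ax": 0,"ay": 0,"az": 0,"hand": 0}
    - {"x": 0.09,"y": 0,"z": 0,"ax": 0,"ay": 0,"az": 0,"hand": 0}
    - {"x": 0.12,"y": 0,"z": 0,"ax": 0,"ay": 0,"az": 0,"hand": 0}
    - {"x": 0.15,"y": 0,"z": 0,"ax": 0,"ay": 0,"az": 0,"hand": 0}
    - {"x": 0.18,"y": 0,"z": 0,"ax": 0,"ay": 0,"az": 0,"hand": 0}

```text
clock: 19.6
eef_pos: [477.6, 157.2, 102.0]
tcp_rot: [-3.142, -0.0, 0.115]
contact_force: [-2.9, 0.2, 0.7]
opening: 0.0
grasp_force: 1.3
```

>>> drive_tool:
  plan:
    - {"x": 0.03,"y": 0,"z": 0,"ax": 0,"ay": 0,"az": 0,"hand": 0}
    - {"x": 0.06,"y": 0,"z": 0,"ax": 0,"ay": 0,"az": 0,"hand": 0}
    - {"x": 0.09,"y": 0,"z": 0,"ax": 0,"ay": 0,"az": 0,"hand": 0}
    - {"x": 0.12,"y": 0,"z": 0,"ax": 0,"ay": 0,"az": 0,"hand": 0}

```text
clock: 20.0
eef_pos: [483.4, 158.0, 102.1]
tcp_rot: [-3.141, 0.0, 0.115]
contact_force: [-3.1, 2.1, 1.1]
opening: 0.001
grasp_force: 1.6
```

>>> drive_tool:
  plan:
    - {"x": -0.25,"y": 0,"z": 0,"ax": 0,"ay": 0,"az": 0,"hand": 0}
    - {"x": -0.34,"y": 0.7,"z": 0,"ax": 0,"ay": 0,"az": 0,"hand": 0}
    - {"x": -0.34,"y": 1.6,"z": 0,"ax": 0,"ay": 0,"az": 0,"hand": 0}
    - {"x": -0.34,"y": 2.5,"z": 0,"ax": 0,"ay": 0,"az": 0,"hand": 0}
    - {"x": -0.34,"y": 3.4,"z": 0,"ax": 0,"ay": 0,"az": 0,"hand": 0}
    - {"x": -0.34,"y": 4.3,"z": 0,"ax": 0,"ay": 0,"az": 0,"hand": 0}
    - {"x": -0.34,"y": 5.0,"z": 0,"ax": 0,"ay": 0,"az": 0,"hand": 0}
    - {"x": -0.34,"y": 5.14,"z": 0,"ax": 0,"ay": 0,"az": 0,"hand": 0}

```text
clock: 20.8
eef_pos: [496.2, -102.7, 102.5]
tcp_rot: [3.14, -0.002, 0.112]
contact_force: [-0.8, -0.8, -0.0]
opening: -0.0
grasp_force: 0.0
```

>>> drive_tool:
  plan:
    - {"x": 0,"y": 0,"z": 0,"ax": 0,"ay": 0,"az": 0,"hand": 0}
    - {"x": 0.04,"y": 0,"z": 0,"ax": 0,"ay": 0,"az": 0,"hand": 0}
    - {"x": 0.07,"y": 0,"z": 0,"ax": 0,"ay": 0,"az": 0,"hand": 0}
    - {"x": 0.1,"y": 0,"z": 0,"ax": 0,"ay": 0,"az": 0,"hand": 0}
    - {"x": 0.13,"y": 0,"z": 0,"ax": 0,"ay": 0,"az": 0,"hand": 0}
    - {"x": 0.16,"y": 0,"z": 0,"ax": 0,"ay": 0,"az": 0,"hand": 0}
    - {"x": 0.19,"y": 0,"z": 0,"ax": 0,"ay": 0,"az": 0,"hand": 0}
    - {"x": 0.22,"y": 0,"z": 0,"ax": 0,"ay": 0,"az": 0,"hand": 0}

```text
clock: 21.6
eef_pos: [506.6, -98.0, 102.0]
tcp_rot: [-3.141, 0.001, 0.115]
contact_force: [-2.2, -0.4, 0.9]
opening: -0.001
grasp_force: 1.2
```

>>> drive_tool:
  plan:
    - {"x": 0.04,"y": 0,"z": 0,"ax": 0,"ay": 0,"az": 0,"hand": 0}
    - {"x": 0.08,"y": 0,"z": 0,"ax": 0,"ay": 0,"az": 0,"hand": 0}
    - {"x": 0.12,"y": 0,"z": 0,"ax": 0,"ay": 0,"az": 0,"hand": 0}
    - {"x": 0.16,"y": 0,"z": 0,"ax": 0,"ay": 0,"az": 0,"hand": 0}
    - {"x": 0.2,"y": 0,"z": 0,"ax": 0,"ay": 0,"az": 0,"hand": 0}

```text
clock: 22.1
eef_pos: [516.8, -97.0, 102.0]
tcp_rot: [-3.142, 0.0, 0.115]
contact_force: [-2.2, -1.2, 0.6]
opening: -0.003
grasp_force: 1.0
```

>>> drive_tool:
  plan:
    - {"x": 0.03,"y": 0,"z": 0,"ax": 0,"ay": 0,"az": 0,"hand": 0}
    - {"x": 0.06,"y": 0,"z": 0,"ax": 0,"ay": 0,"az": 0,"hand": 0}
    - {"x": 0.09,"y": 0,"z": 0,"ax": 0,"ay": 0,"az": 0,"hand": 0}

```text
clock: 22.4
eef_pos: [521.3, -96.6, 102.0]
tcp_rot: [3.141, 0.0, 0.115]
contact_force: [-2.3, -1.0, -0.2]
opening: -0.003
grasp_force: 1.1
```

>>> drive_tool:
  plan:
    - {"x": -0.25,"y": 0,"z": 0,"ax": 0,"ay": 0,"az": 0,"hand": 0}
    - {"x": -0.28,"y": -0.7,"z": 0,"ax": 0,"ay": 0,"az": 0,"hand": 0}
    - {"x": -0.28,"y": -1.6,"z": 0,"ax": 0,"ay": 0,"az": 0,"hand": 0}
    - {"x": -0.28,"y": -2.5,"z": 0,"ax": 0,"ay": 0,"az": 0,"hand": 0}
    - {"x": -0.28,"y": -3.4,"z": 0,"ax": 0,"ay": 0,"az": 0,"hand": 0}
    - {"x": -0.28,"y": -4.3,"z": 0,"ax": 0,"ay": 0,"az": 0,"hand": 0}
    - {"x": -0.28,"y": -5.0,"z": 0,"ax": 0,"ay": 0,"az": 0,"hand": 0}
    - {"x": -0.28,"y": -5.14,"z": 0,"ax": 0,"ay": 0,"az": 0,"hand": 0}

```text
clock: 23.2
eef_pos: [477.2, 160.1, 102.3]
tcp_rot: [-3.141, -0.001, 0.117]
contact_force: [0.3, 0.0, -0.2]
opening: 0.002
grasp_force: 0.0
```

>>> drive_tool:
  plan:
    - {"x": 0,"y": 0,"z": 0,"ax": 0,"ay": 0,"az": 0,"hand": 0}
    - {"x": 0.04,"y": 0,"z": 0,"ax": 0,"ay": 0,"az": 0,"hand": 0}
    - {"x": 0.07,"y": 0,"z": 0,"ax": 0,"ay": 0,"az": 0,"hand": 0}
    - {"x": 0.1,"y": 0,"z": 0,"ax": 0,"ay": 0,"az": 0,"hand": 0}
    - {"x": 0.13,"y": 0,"z": 0,"ax": 0,"ay": 0,"az": 0,"hand": 0}
    - {"x": 0.16,"y": 0,"z": 0,"ax": 0,"ay": 0,"az": 0,"hand": 0}
    - {"x": 0.19,"y": 0,"z": 0,"ax": 0,"ay": 0,"az": 0,"hand": 0}
    - {"x": 0.22,"y": 0,"z": 0,"ax": 0,"ay": 0,"az": 0,"hand": 0}

```text
clock: 24.0
eef_pos: [488.1, 158.2, 101.9]
tcp_rot: [3.141, 0.002, 0.114]
contact_force: [-3.9, -0.4, 3.3]
opening: 0.0
grasp_force: 2.0
```

>>> drive_tool:
  plan:
    - {"x": 0.03,"y": 0,"z": 0,"ax": 0,"ay": 0,"az": 0,"hand": 0}
    - {"x": 0.06,"y": 0,"z": 0,"ax": 0,"ay": 0,"az": 0,"hand": 0}
    - {"x": 0.09,"y": 0,"z": 0,"ax": 0,"ay": 0,"az": 0,"hand": 0}
    - {"x": 0.12,"y": 0,"z": 0,"ax": 0,"ay": 0,"az": 0,"hand": 0}
    - {"x": 0.15,"y": 0,"z": 0,"ax": 0,"ay": 0,"az": 0,"hand": 0}

```text
clock: 24.5
eef_pos: [496.4, 159.4, 102.0]
tcp_rot: [-3.142, -0.0, 0.115]
contact_force: [-1.9, 0.2, 0.7]
opening: -0.001
grasp_force: 1.3
```

>>> drive_tool:
  plan:
    - {"x": 0.03,"y": 0,"z": 0,"ax": 0,"ay": 0,"az": 0,"hand": 0}
    - {"x": 0.06,"y": 0,"z": 0,"ax": 0,"ay": 0,"az": 0,"hand": 0}
    - {"x": 0.09,"y": 0,"z": 0,"ax": 0,"ay": 0,"az": 0,"hand": 0}

```text
clock: 24.8
eef_pos: [500.8, 160.0, 102.0]
tcp_rot: [-3.141, 0.0, 0.114]
contact_force: [-3.0, 1.4, 0.1]
opening: 0.003
grasp_force: 1.6
```

>>> drive_tool:
  plan:
    - {"x": -0.25,"y": 0,"z": 0,"ax": 0,"ay": 0,"az": 0,"hand": 0}
    - {"x": -0.32,"y": 0.7,"z": 0,"ax": 0,"ay": 0,"az": 0,"hand": 0}
    - {"x": -0.32,"y": 1.6,"z": 0,"ax": 0,"ay": 0,"az": 0,"hand": 0}
    - {"x": -0.32,"y": 2.5,"z": 0,"ax": 0,"ay": 0,"az": 0,"hand": 0}
    - {"x": -0.32,"y": 3.4,"z": 0,"ax": 0,"ay": 0,"az": 0,"hand": 0}
    - {"x": -0.32,"y": 4.3,"z": 0,"ax": 0,"ay": 0,"az": 0,"hand": 0}
    - {"x": -0.32,"y": 5.0,"z": 0,"ax": 0,"ay": 0,"az": 0,"hand": 0}
    - {"x": -0.32,"y": 5.14,"z": 0,"ax": 0,"ay": 0,"az": 0,"hand": 0}

```text
clock: 25.6
eef_pos: [514.5, -100.5, 102.4]
tcp_rot: [3.14, -0.002, 0.112]
contact_force: [-0.6, 0.0, 0.4]
opening: -0.001
grasp_force: 0.0
```

>>> drive_tool:
  plan:
    - {"x": 0,"y": 0,"z": 0,"ax": 0,"ay": 0,"az": 0,"hand": 0}
    - {"x": 0.04,"y": 0,"z": 0,"ax": 0,"ay": 0,"az": 0,"hand": 0}
    - {"x": 0.07,"y": 0,"z": 0,"ax": 0,"ay": 0,"az": 0,"hand": 0}
    - {"x": 0.1,"y": 0,"z": 0,"ax": 0,"ay": 0,"az": 0,"hand": 0}
    - {"x": 0.13,"y": 0,"z": 0,"ax": 0,"ay": 0,"az": 0,"hand": 0}
    - {"x": 0.16,"y": 0,"z": 0,"ax": 0,"ay": 0,"az": 0,"hand": 0}
    - {"x": 0.19,"y": 0,"z": 0,"ax": 0,"ay": 0,"az": 0,"hand": 0}
    - {"x": 0.22,"y": 0,"z": 0,"ax": 0,"ay": 0,"az": 0,"hand": 0}

```text
clock: 26.4
eef_pos: [524.9, -95.9, 102.0]
tcp_rot: [-3.141, 0.001, 0.115]
contact_force: [-2.1, -0.4, 2.1]
opening: -0.0
grasp_force: 1.2
```

>>> drive_tool:
  plan:
    - {"x": 0.04,"y": 0,"z": 0,"ax": 0,"ay": 0,"az": 0,"hand": 0}
    - {"x": 0.08,"y": 0,"z": 0,"ax": 0,"ay": 0,"az": 0,"hand": 0}
    - {"x": 0.12,"y": 0,"z": 0,"ax": 0,"ay": 0,"az": 0,"hand": 0}
    - {"x": 0.16,"y": 0,"z": 0,"ax": 0,"ay": 0,"az": 0,"hand": 0}
    - {"x": 0.18,"y": 0,"z": 0,"ax": 0,"ay": 0,"az": 0,"hand": 0}

```text
clock: 26.9
eef_pos: [534.4, -95.0, 102.0]
tcp_rot: [3.142, -0.0, 0.115]
contact_force: [-0.6, -1.9, 0.1]
opening: 0.001
grasp_force: 0.9
```

>>> drive_tool:
  plan:
    - {"x": 0.03,"y": 0,"z": 0,"ax": 0,"ay": 0,"az": 0,"hand": 0}
    - {"x": 0.06,"y": 0,"z": 0,"ax": 0,"ay": 0,"az": 0,"hand": 0}
    - {"x": 0.09,"y": 0,"z": 0,"ax": 0,"ay": 0,"az": 0,"hand": 0}

```text
clock: 27.2
eef_pos: [538.6, -94.6, 102.0]
tcp_rot: [3.141, 0.0, 0.115]
contact_force: [-1.7, -2.8, 0.6]
opening: 0.008
grasp_force: 1.1
```

>>> drive_tool:
  plan:
    - {"x": -0.25,"y": 0,"z": 0,"ax": 0,"ay": 0,"az": 0,"hand": 0}
    - {"x": -0.28,"y": -0.7,"z": 0,"ax": 0,"ay": 0,"az": 0,"hand": 0}
    - {"x": -0.28,"y": -1.6,"z": 0,"ax": 0,"ay": 0,"az": 0,"hand": 0}
    - {"x": -0.28,"y": -2.5,"z": 0,"ax": 0,"ay": 0,"az": 0,"hand": 0}
    - {"x": -0.28,"y": -3.4,"z": 0,"ax": 0,"ay": 0,"az": 0,"hand": 0}
    - {"x": -0.28,"y": -4.3,"z": 0,"ax": 0,"ay": 0,"az": 0,"hand": 0}
    - {"x": -0.28,"y": -5.0,"z": 0,"ax": 0,"ay": 0,"az": 0,"hand": 0}
    - {"x": -0.28,"y": -5.14,"z": 0,"ax": 0,"ay": 0,"az": 0,"hand": 0}

```text
clock: 28.0
eef_pos: [494.5, 162.2, 102.3]
tcp_rot: [-3.141, -0.001, 0.117]
contact_force: [0.7, -0.4, -0.8]
opening: 0.003
grasp_force: 0.0
```

>>> drive_tool:
  plan:
    - {"x": 0,"y": 0,"z": 0,"ax": 0,"ay": 0,"az": 0,"hand": 0}
    - {"x": 0.04,"y": 0,"z": 0,"ax": 0,"ay": 0,"az": 0,"hand": 0}
    - {"x": 0.07,"y": 0,"z": 0,"ax": 0,"ay": 0,"az": 0,"hand": 0}
    - {"x": 0.1,"y": 0,"z": 0,"ax": 0,"ay": 0,"az": 0,"hand": 0}
    - {"x": 0.13,"y": 0,"z": 0,"ax": 0,"ay": 0,"az": 0,"hand": 0}
    - {"x": 0.16,"y": 0,"z": 0,"ax": 0,"ay": 0,"az": 0,"hand": 0}
    - {"x": 0.19,"y": 0,"z": 0,"ax": 0,"ay": 0,"az": 0,"hand": 0}
    - {"x": 0.22,"y": 0,"z": 0,"ax": 0,"ay": 0,"az": 0,"hand": 0}

```text
clock: 28.8
eef_pos: [505.5, 160.2, 101.9]
tcp_rot: [3.141, 0.002, 0.114]
contact_force: [-3.8, 0.3, 2.8]
opening: 0.001
grasp_force: 2.0
```

>>> drive_tool:
  plan:
    - {"x": 0.03,"y": 0,"z": 0,"ax": 0,"ay": 0,"az": 0,"hand": 0}
    - {"x": 0.06,"y": 0,"z": 0,"ax": 0,"ay": 0,"az": 0,"hand": 0}
    - {"x": 0.09,"y": 0,"z": 0,"ax": 0,"ay": 0,"az": 0,"hand": 0}
    - {"x": 0.1,"y": 0,"z": 0,"ax": 0,"ay": 0,"az": 0,"hand": 0}

```text
clock: 29.2
eef_pos: [511.4, 161.2, 102.0]
tcp_rot: [-3.141, -0.0, 0.115]
contact_force: [-1.9, 0.4, 0.8]
opening: -0.001
grasp_force: 1.2
```

>>> drive_tool:
  plan:
    - {"x": 0.03,"y": 0,"z": 0,"ax": 0,"ay": 0,"az": 0,"hand": 0}
    - {"x": 0.06,"y": 0,"z": 0,"ax": 0,"ay": 0,"az": 0,"hand": 0}
    - {"x": 0.09,"y": 0,"z": 0,"ax": 0,"ay": 0,"az": 0,"hand": 0}
    - {"x": 0.11,"y": 0,"z": 0,"ax": 0,"ay": 0,"az": 0,"hand": 0}

```text
clock: 29.6
eef_pos: [516.9, 161.7, 102.1]
tcp_rot: [3.142, -0.0, 0.115]
contact_force: [-2.2, 0.7, 1.0]
opening: 0.0
grasp_force: 1.2
```

>>> drive_tool:
  plan:
    - {"x": -0.25,"y": 0,"z": 0,"ax": 0,"ay": 0,"az": 0,"hand": 0}
    - {"x": -0.29,"y": 0.7,"z": 0,"ax": 0,"ay": 0,"az": 0,"hand": 0}
    - {"x": -0.29,"y": 1.6,"z": 0,"ax": 0,"ay": 0,"az": 0,"hand": 0}
    - {"x": -0.29,"y": 2.5,"z": 0,"ax": 0,"ay": 0,"az": 0,"hand": 0}
    - {"x": -0.29,"y": 3.4,"z": 0,"ax": 0,"ay": 0,"az": 0,"hand": 0}
    - {"x": -0.29,"y": 4.3,"z": 0,"ax": 0,"ay": 0,"az": 0,"hand": 0}
    - {"x": -0.29,"y": 5.0,"z": 0,"ax": 0,"ay": 0,"az": 0,"hand": 0}
    - {"x": -0.29,"y": 5.14,"z": 0,"ax": 0,"ay": 0,"az": 0,"hand": 0}

```text
clock: 30.4
eef_pos: [531.9, -98.5, 102.4]
tcp_rot: [3.14, -0.002, 0.112]
contact_force: [-0.6, 0.7, -0.0]
opening: 0.001
grasp_force: 0.0
```

>>> drive_tool:
  plan:
    - {"x": 0,"y": 0,"z": 0,"ax": 0,"ay": 0,"az": 0,"hand": 0}
    - {"x": 0.04,"y": 0,"z": 0,"ax": 0,"ay": 0,"az": 0,"hand": 0}
    - {"x": 0.07,"y": 0,"z": 0,"ax": 0,"ay": 0,"az": 0,"hand": 0}
    - {"x": 0.1,"y": 0,"z": 0,"ax": 0,"ay": 0,"az": 0,"hand": 0}
    - {"x": 0.13,"y": 0,"z": 0,"ax": 0,"ay": 0,"az": 0,"hand": 0}
    - {"x": 0.16,"y": 0,"z": 0,"ax": 0,"ay": 0,"az": 0,"hand": 0}
    - {"x": 0.19,"y": 0,"z": 0,"ax": 0,"ay": 0,"az": 0,"hand": 0}
    - {"x": 0.22,"y": 0,"z": 0,"ax": 0,"ay": 0,"az": 0,"hand": 0}

```text
clock: 31.2
eef_pos: [542.3, -93.9, 102.0]
tcp_rot: [-3.141, 0.001, 0.115]
contact_force: [-2.3, 0.2, 2.3]
opening: -0.002
grasp_force: 1.2
```

>>> drive_tool:
  plan:
    - {"x": 0.03,"y": 0,"z": 0,"ax": 0,"ay": 0,"az": 0,"hand": 0}
    - {"x": 0.06,"y": 0,"z": 0,"ax": 0,"ay": 0,"az": 0,"hand": 0}
    - {"x": 0.09,"y": 0,"z": 0,"ax": 0,"ay": 0,"az": 0,"hand": 0}
    - {"x": 0.12,"y": 0,"z": 0,"ax": 0,"ay": 0,"az": 0,"hand": 0}

```text
clock: 31.6
eef_pos: [548.5, -93.4, 102.0]
tcp_rot: [3.142, 0.0, 0.115]
contact_force: [-2.8, -0.6, 0.0]
opening: 0.003
grasp_force: 1.0
```

>>> drive_tool:
  plan:
    - {"x": 0.03,"y": 0,"z": 0,"ax": 0,"ay": 0,"az": 0,"hand": 0}
    - {"x": 0.06,"y": 0,"z": 0,"ax": 0,"ay": 0,"az": 0,"hand": 0}
    - {"x": 0.09,"y": 0,"z": 0,"ax": 0,"ay": 0,"az": 0,"hand": 0}
    - {"x": 0.11,"y": 0,"z": 0,"ax": 0,"ay": 0,"az": 0,"hand": 0}

```text
clock: 32.0
eef_pos: [554.1, -92.8, 102.0]
tcp_rot: [3.141, -0.0, 0.115]
contact_force: [-1.3, -2.2, 0.4]
opening: 0.002
grasp_force: 1.1
```

>>> drive_tool:
  plan:
    - {"x": -0.24,"y": 0,"z": 0,"ax": 0,"ay": 0,"az": 0,"hand": 0}
    - {"x": -0.27,"y": -0.7,"z": 0,"ax": 0,"ay": 0,"az": 0,"hand": 0}
    - {"x": -0.27,"y": -1.6,"z": 0,"ax": 0,"ay": 0,"az": 0,"hand": 0}
    - {"x": -0.27,"y": -2.5,"z": 0,"ax": 0,"ay": 0,"az": 0,"hand": 0}
    - {"x": -0.27,"y": -3.4,"z": 0,"ax": 0,"ay": 0,"az": 0,"hand": 0}
    - {"x": -0.27,"y": -4.3,"z": 0,"ax": 0,"ay": 0,"az": 0,"hand": 0}
    - {"x": -0.27,"y": -5.0,"z": 0,"ax": 0,"ay": 0,"az": 0,"hand": 0}
    - {"x": -0.27,"y": -5.14,"z": 0,"ax": 0,"ay": 0,"az": 0,"hand": 0}

```text
clock: 32.8
eef_pos: [510.4, 164.1, 102.3]
tcp_rot: [-3.141, -0.001, 0.117]
contact_force: [-0.3, -0.6, 0.3]
opening: 0.0
grasp_force: 0.0
```

>>> drive_tool:
  plan:
    - {"x": 0,"y": 0,"z": 0,"ax": 0,"ay": 0,"az": 0,"hand": 0}
    - {"x": 0.04,"y": 0,"z": 0,"ax": 0,"ay": 0,"az": 0,"hand": 0}
    - {"x": 0.07,"y": 0,"z": 0,"ax": 0,"ay": 0,"az": 0,"hand": 0}
    - {"x": 0.1,"y": 0,"z": 0,"ax": 0,"ay": 0,"az": 0,"hand": 0}
    - {"x": 0.13,"y": 0,"z": 0,"ax": 0,"ay": 0,"az": 0,"hand": 0}
    - {"x": 0.16,"y": 0,"z": 0,"ax": 0,"ay": 0,"az": 0,"hand": 0}
    - {"x": 0.19,"y": 0,"z": 0,"ax": 0,"ay": 0,"az": 0,"hand": 0}
    - {"x": 0.22,"y": 0,"z": 0,"ax": 0,"ay": 0,"az": 0,"hand": 0}

```text
clock: 33.6
eef_pos: [521.4, 162.0, 101.9]
tcp_rot: [3.141, 0.002, 0.114]
contact_force: [-2.9, -0.9, 2.5]
opening: -0.002
grasp_force: 1.9
```

>>> drive_tool:
  plan:
    - {"x": 0.03,"y": 0,"z": 0,"ax": 0,"ay": 0,"az": 0,"hand": 0}
    - {"x": 0.06,"y": 0,"z": 0,"ax": 0,"ay": 0,"az": 0,"hand": 0}
    - {"x": 0.08,"y": 0,"z": 0,"ax": 0,"ay": 0,"az": 0,"hand": 0}

```text
clock: 33.9
eef_pos: [526.2, 162.9, 102.0]
tcp_rot: [-3.142, 0.0, 0.115]
contact_force: [-2.7, 0.6, 1.4]
opening: 0.0
grasp_force: 1.4
```

>>> drive_tool:
  plan:
    - {"x": 0.02,"y": 0,"z": 0,"ax": 0,"ay": 0,"az": 0,"hand": 0}
    - {"x": 0.04,"y": 0,"z": 0,"ax": 0,"ay": 0,"az": 0,"hand": 0}
    - {"x": 0.06,"y": 0,"z": 0,"ax": 0,"ay": 0,"az": 0,"hand": 0}
    - {"x": 0.08,"y": 0,"z": 0,"ax": 0,"ay": 0,"az": 0,"hand": 0}

```text
clock: 34.3
eef_pos: [530.2, 163.3, 102.0]
tcp_rot: [-3.142, -0.0, 0.115]
contact_force: [-2.3, -0.3, -0.1]
opening: -0.003
grasp_force: 1.2
```

>>> drive_tool:
  plan:
    - {"x": 0.02,"y": 0,"z": 0,"ax": 0,"ay": 0,"az": 0,"hand": 0}
    - {"x": 0.04,"y": 0,"z": 0,"ax": 0,"ay": 0,"az": 0,"hand": 0}
    - {"x": 0.06,"y": 0,"z": 0,"ax": 0,"ay": 0,"az": 0,"hand": 0}

```text
clock: 34.6
eef_pos: [533.1, 163.6, 102.1]
tcp_rot: [-3.142, 0.0, 0.115]
contact_force: [-2.6, 0.1, 0.7]
opening: -0.002
grasp_force: 1.3
```

>>> drive_tool:
  plan:
    - {"x": -0.24,"y": 0,"z": 0,"ax": 0,"ay": 0,"az": 0,"hand": 0}
    - {"x": -0.29,"y": 0.7,"z": 0,"ax": 0,"ay": 0,"az": 0,"hand": 0}
    - {"x": -0.29,"y": 1.6,"z": 0,"ax": 0,"ay": 0,"az": 0,"hand": 0}
    - {"x": -0.29,"y": 2.5,"z": 0,"ax": 0,"ay": 0,"az": 0,"hand": 0}
    - {"x": -0.29,"y": 3.4,"z": 0,"ax": 0,"ay": 0,"az": 0,"hand": 0}
    - {"x": -0.29,"y": 4.3,"z": 0,"ax": 0,"ay": 0,"az": 0,"hand": 0}
    - {"x": -0.29,"y": 5.0,"z": 0,"ax": 0,"ay": 0,"az": 0,"hand": 0}
    - {"x": -0.29,"y": 5.14,"z": 0,"ax": 0,"ay": 0,"az": 0,"hand": 0}

```text
clock: 35.4
eef_pos: [548.3, -96.7, 102.4]
tcp_rot: [3.14, -0.002, 0.112]
contact_force: [-0.7, 0.3, -0.1]
opening: -0.003
grasp_force: 0.0
```

>>> drive_tool:
  plan:
    - {"x": 0,"y": 0,"z": 0,"ax": 0,"ay": 0,"az": 0,"hand": 0}
    - {"x": 0.04,"y": 0,"z": 0,"ax": 0,"ay": 0,"az": 0,"hand": 0}
    - {"x": 0.07,"y": 0,"z": 0,"ax": 0,"ay": 0,"az": 0,"hand": 0}
    - {"x": 0.1,"y": 0,"z": 0,"ax": 0,"ay": 0,"az": 0,"hand": 0}
    - {"x": 0.13,"y": 0,"z": 0,"ax": 0,"ay": 0,"az": 0,"hand": 0}
    - {"x": 0.16,"y": 0,"z": 0,"ax": 0,"ay": 0,"az": 0,"hand": 0}
    - {"x": 0.19,"y": 0,"z": 0,"ax": 0,"ay": 0,"az": 0,"hand": 0}
    - {"x": 0.22,"y": 0,"z": 0,"ax": 0,"ay": 0,"az": 0,"hand": 0}

```text
clock: 36.2
eef_pos: [558.5, -92.0, 102.0]
tcp_rot: [-3.141, 0.001, 0.115]
contact_force: [-2.9, 0.2, 2.0]
opening: 0.003
grasp_force: 1.2
```

>>> drive_tool:
  plan:
    - {"x": 0.02,"y": 0,"z": 0,"ax": 0,"ay": 0,"az": 0,"hand": 0}
    - {"x": 0.04,"y": 0,"z": 0,"ax": 0,"ay": 0,"az": 0,"hand": 0}

```text
clock: 36.4
eef_pos: [560.8, -92.0, 102.0]
tcp_rot: [-3.142, 0.0, 0.115]
contact_force: [-2.2, -1.6, 0.8]
opening: -0.002
grasp_force: 1.1
```

>>> drive_tool:
  plan:
    - {"x": 0.02,"y": 0,"z": 0,"ax": 0,"ay": 0,"az": 0,"hand": 0}
    - {"x": 0.04,"y": 0,"z": 0,"ax": 0,"ay": 0,"az": 0,"hand": 0}
    - {"x": 0.06,"y": 0,"z": 0,"ax": 0,"ay": 0,"az": 0,"hand": 0}
    - {"x": 0.08,"y": 0,"z": 0,"ax": 0,"ay": 0,"az": 0,"hand": 0}

```text
clock: 36.8
eef_pos: [565.0, -91.5, 102.0]
tcp_rot: [-3.142, 0.0, 0.114]
contact_force: [-2.6, -0.7, 1.0]
opening: -0.001
grasp_force: 1.0
```

>>> drive_tool:
  plan:
    - {"x": 0.02,"y": 0,"z": 0,"ax": 0,"ay": 0,"az": 0,"hand": 0}
    - {"x": 0.04,"y": 0,"z": 0,"ax": 0,"ay": 0,"az": 0,"hand": 0}
    - {"x": 0.06,"y": 0,"z": 0,"ax": 0,"ay": 0,"az": 0,"hand": 0}

```text
clock: 37.1
eef_pos: [566.1, -91.3, 101.9]
tcp_rot: [-3.141, 0.004, 0.115]
contact_force: [-11.2, -3.5, 7.3]
opening: 0.0
grasp_force: 5.8
```

Right end has hit its stop (travel 95 mm). Finish the left.

>>> drive_tool:
  plan:
    - {"x": -0.2,"y": 0,"z": 0,"ax": 0,"ay": 0,"az": 0,"hand": 0}
    - {"x": -0.24,"y": -0.7,"z": 0,"ax": 0,"ay": 0,"az": 0,"hand": 0}
    - {"x": -0.24,"y": -1.6,"z": 0,"ax": 0,"ay": 0,"az": 0,"hand": 0}
    - {"x": -0.24,"y": -2.5,"z": 0,"ax": 0,"ay": 0,"az": 0,"hand": 0}
    - {"x": -0.24,"y": -3.4,"z": 0,"ax": 0,"ay": 0,"az": 0,"hand": 0}
    - {"x": -0.24,"y": -4.3,"z": 0,"ax": 0,"ay": 0,"az": 0,"hand": 0}
    - {"x": -0.24,"y": -5.0,"z": 0,"ax": 0,"ay": 0,"az": 0,"hand": 0}
    - {"x": -0.24,"y": -5.14,"z": 0,"ax": 0,"ay": 0,"az": 0,"hand": 0}

```text
clock: 37.9
eef_pos: [526.5, 166.3, 102.4]
tcp_rot: [-3.14, -0.002, 0.117]
contact_force: [0.2, -0.4, 0.1]
opening: 0.0
grasp_force: 0.0
```

>>> drive_tool:
  plan:
    - {"x": 0,"y": 0,"z": 0,"ax": 0,"ay": 0,"az": 0,"hand": 0}
    - {"x": 0.04,"y": 0,"z": 0,"ax": 0,"ay": 0,"az": 0,"hand": 0}
    - {"x": 0.07,"y": 0,"z": 0,"ax": 0,"ay": 0,"az": 0,"hand": 0}
    - {"x": 0.1,"y": 0,"z": 0,"ax": 0,"ay": 0,"az": 0,"hand": 0}
    - {"x": 0.12,"y": 0,"z": 0,"ax": 0,"ay": 0,"az": 0,"hand": 0}
    - {"x": 0.14,"y": 0,"z": 0,"ax": 0,"ay": 0,"az": 0,"hand": 0}
    - {"x": 0.16,"y": 0,"z": 0,"ax": 0,"ay": 0,"az": 0,"hand": 0}

```text
clock: 38.6
eef_pos: [534.7, 163.5, 102.0]
tcp_rot: [3.142, 0.0, 0.114]
contact_force: [0.8, 1.1, -0.1]
opening: 0.0
grasp_force: 0.0
```

>>> drive_tool:
  plan:
    - {"x": 0.02,"y": 0,"z": 0,"ax": 0,"ay": 0,"az": 0,"hand": 0}
    - {"x": 0.04,"y": 0,"z": 0,"ax": 0,"ay": 0,"az": 0,"hand": 0}
    - {"x": 0.06,"y": 0,"z": 0,"ax": 0,"ay": 0,"az": 0,"hand": 0}

```text
clock: 38.9
eef_pos: [536.2, 164.0, 101.9]
tcp_rot: [3.141, 0.003, 0.115]
contact_force: [-7.9, 0.4, 6.6]
opening: -0.002
grasp_force: 4.3
```

>>> drive_tool:
  plan:
    - {"x": 0.01,"y": 0,"z": 0,"ax": 0,"ay": 0,"az": 0,"hand": 0}
    - {"x": 0.02,"y": 0,"z": 0,"ax": 0,"ay": 0,"az": 0,"hand": 0}
    - {"x": 0.02,"y": 0,"z": 0,"ax": 0,"ay": 0,"az": 0,"hand": 0}

```text
clock: 39.2
eef_pos: [536.3, 164.0, 101.8]
tcp_rot: [3.141, 0.005, 0.115]
contact_force: [-9.4, -0.2, 8.2]
opening: -0.003
grasp_force: 4.9
```

>>> drive_tool:
  plan:
    - {"x": 0.01,"y": 0,"z": 0,"ax": 0,"ay": 0,"az": 0,"hand": 0}
    - {"x": 0.02,"y": 0,"z": 0,"ax": 0,"ay": 0,"az": 0,"hand": 0}
    - {"x": 0.03,"y": 0,"z": 0,"ax": 0,"ay": 0,"az": 0,"hand": 0}
    - {"x": 0.03,"y": 0,"z": 0,"ax": 0,"ay": 0,"az": 0,"hand": 0}
    - {"x": 0.03,"y": 0,"z": 0,"ax": 0,"ay": 0,"az": 0,"hand": 0}
    - {"x": 0.03,"y": 0,"z": 0,"ax": 0,"ay": 0,"az": 0,"hand": 0}

```text
clock: 39.8
eef_pos: [536.4, 164.0, 101.7]
tcp_rot: [3.141, 0.007, 0.115]
contact_force: [-14.4, -0.8, 10.9]
opening: -0.002
grasp_force: 7.4
```

```bash
python3 - <<'E'
from h import *
s=monitor.sense();print(s["eef_pos"],s["contact_force"])
crop("side",240,130,440,280,4,"pics/s4.png")
E
```

```text
[536.43337672 164.01902935 101.73283908] [-14.43361693  -0.82022384  10.86866098]
```

View pics/s4.png

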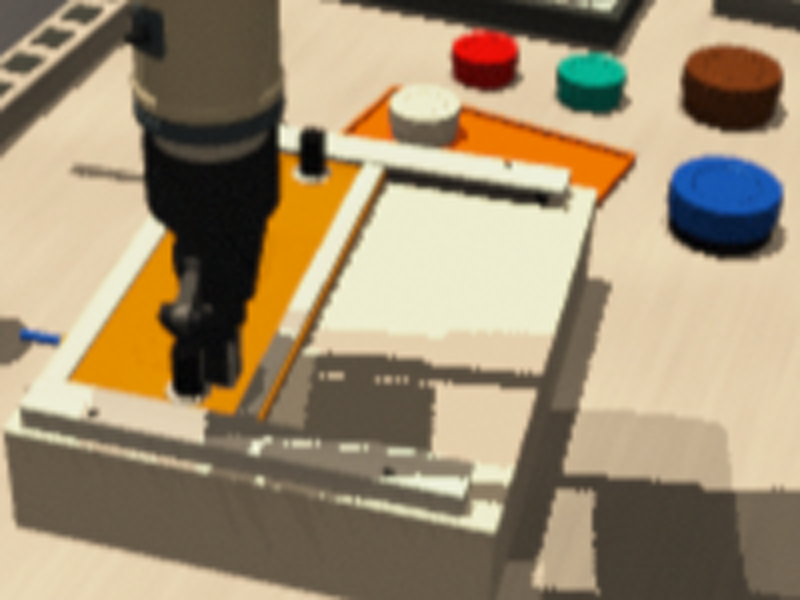

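Cover appears shut at both ends (right knob base at (312,175), left at (185,390)). Verify the right end with a press as well.

>>> drive_tool:
  plan:
    - {"x": -0.06,"y": 0,"z": 0,"ax": 0,"ay": 0,"az": 0,"hand": 0}
    - {"x": -0.3,"y": 0,"z": 0,"ax": 0,"ay": 0,"az": 0,"hand": 0}
    - {"x": -0.3,"y": 0.8,"z": 0,"ax": 0,"ay": 0,"az": 0,"hand": 0}
    - {"x": -0.3,"y": 1.7,"z": 0,"ax": 0,"ay": 0,"az": 0,"hand": 0}
    - {"x": -0.3,"y": 2.6,"z": 0,"ax": 0,"ay": 0,"az": 0,"hand": 0}
    - {"x": -0.3,"y": 3.5,"z": 0,"ax": 0,"ay": 0,"az": 0,"hand": 0}
    - {"x": -0.3,"y": 4.4,"z": 0,"ax": 0,"ay": 0,"az": 0,"hand": 0}
    - {"x": -0.3,"y": 5.14,"z": 0,"ax": 0,"ay": 0,"az": 0,"hand": 0}

```text
clock: 40.65
eef_pos: [554.5, -94.9, 102.3]
tcp_rot: [3.141, -0.001, 0.114]
contact_force: [0.8, 1.3, 0.1]
opening: 0.002
grasp_force: 0.0
```

>>> drive_tool:
  plan:
    - {"x": 0,"y": 0,"z": 0,"ax": 0,"ay": 0,"az": 0,"hand": 0}
    - {"x": 0.04,"y": 0,"z": 0,"ax": 0,"ay": 0,"az": 0,"hand": 0}
    - {"x": 0.08,"y": 0,"z": 0,"ax": 0,"ay": 0,"az": 0,"hand": 0}
    - {"x": 0.12,"y": 0,"z": 0,"ax": 0,"ay": 0,"az": 0,"hand": 0}
    - {"x": 0.15,"y": 0,"z": 0,"ax": 0,"ay": 0,"az": 0,"hand": 0}
    - {"x": 0.18,"y": 0,"z": 0,"ax": 0,"ay": 0,"az": 0,"hand": 0}
    - {"x": 0.2,"y": 0,"z": 0,"ax": 0,"ay": 0,"az": 0,"hand": 0}
    - {"x": 0.22,"y": 0,"z": 0,"ax": 0,"ay": 0,"az": 0,"hand": 0}

```text
clock: 41.45
eef_pos: [565.5, -91.1, 102.1]
tcp_rot: [-3.142, 0.0, 0.115]
contact_force: [0.7, 0.3, 0.0]
opening: -0.002
grasp_force: 0.0
```

>>> drive_tool:
  plan:
    - {"x": 0.02,"y": 0,"z": 0,"ax": 0,"ay": 0,"az": 0,"hand": 0}
    - {"x": 0.035,"y": 0,"z": 0,"ax": 0,"ay": 0,"az": 0,"hand": 0}
    - {"x": 0.05,"y": 0,"z": 0,"ax": 0,"ay": 0,"az": 0,"hand": 0}
    - {"x": 0.065,"y": 0,"z": 0,"ax": 0,"ay": 0,"az": 0,"hand": 0}
    - {"x": 0.065,"y": 0,"z": 0,"ax": 0,"ay": 0,"az": 0,"hand": 0}

```text
clock: 41.95
eef_pos: [566.2, -91.2, 101.8]
tcp_rot: [-3.141, 0.005, 0.115]
contact_force: [-9.9, -1.6, 8.0]
opening: 0.002
grasp_force: 5.1
```

>>> drive_tool:
  plan:
    - {"x": 0.01,"y": 0,"z": 0,"ax": 0,"ay": 0,"az": 0,"hand": 0}
    - {"x": 0.02,"y": 0,"z": 0,"ax": 0,"ay": 0,"az": 0,"hand": 0}
    - {"x": 0.025,"y": 0,"z": 0,"ax": 0,"ay": 0,"az": 0,"hand": 0}
    - {"x": 0.025,"y": 0,"z": 0,"ax": 0,"ay": 0,"az": 0,"hand": 0}
    - {"x": 0.025,"y": 0,"z": 0,"ax": 0,"ay": 0,"az": 0,"hand": 0}
    - {"x": 0.025,"y": 0,"z": 0,"ax": 0,"ay": 0,"az": 0,"hand": 0}
    - {"x": 0.025,"y": 0,"z": 0,"ax": 0,"ay": 0,"az": 0,"hand": 0}

```text
clock: 42.65
eef_pos: [566.3, -91.2, 101.8]
tcp_rot: [-3.141, 0.007, 0.115]
contact_force: [-14.3, -2.3, 11.2]
opening: 0.0
grasp_force: 7.3
```

>>> drive_tool:
  plan:
    - {"x": -0.06,"y": 0,"z": 0,"ax": 0,"ay": 0,"az": 0,"hand": 0}
    - {"x": -0.3,"y": 0,"z": 0,"ax": 0,"ay": 0,"az": 0,"hand": 0}
    - {"x": -0.5,"y": 0,"z": -0.3,"ax": 0,"ay": 0,"az": 0,"hand": 0}
    - {"x": -0.6,"y": 0,"z": -1.0,"ax": 0,"ay": 0,"az": 0,"hand": 0}
    - {"x": -1.2,"y": 0,"z": -1.8,"ax": 0,"ay": 0,"az": 0,"hand": 0}
    - {"x": -2.0,"y": 0,"z": -2.4,"ax": 0,"ay": 0,"az": 0,"hand": 0}
    - {"x": -2.8,"y": 0,"z": -2.4,"ax": 0,"ay": 0,"az": 0,"hand": 0}
    - {"x": -2.8,"y": 0,"z": -2.4,"ax": 0,"ay": 0,"az": 0,"hand": 0}

```text
clock: 43.45
eef_pos: [426.4, -106.9, 222.4]
tcp_rot: [3.142, 0.001, 0.114]
contact_force: [0.4, -0.5, -0.5]
opening: 0.001
grasp_force: 0.0
```

```bash
python3 - <<'E'
from h import *
crop("side",240,130,440,280,4,"pics/s5.png")
E
```

```text
(no output)
```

View pics/s5.png

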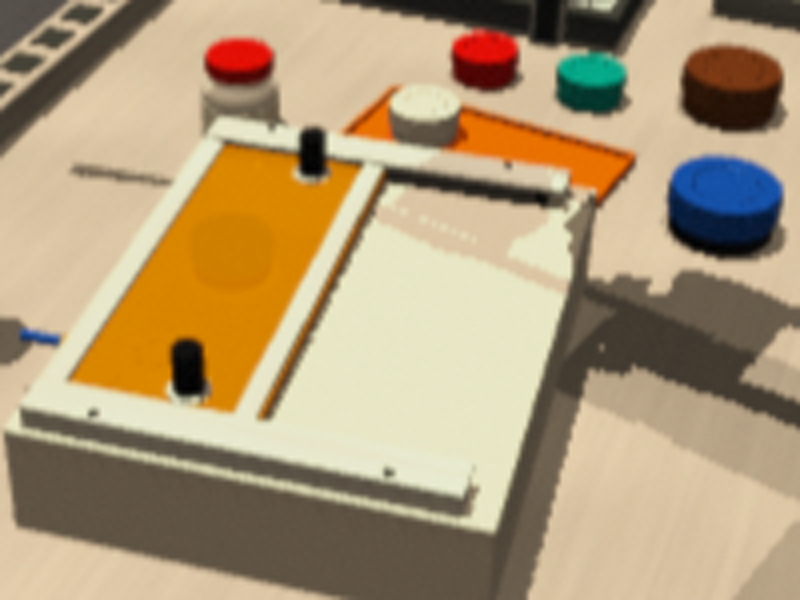

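The cover is shut at both ends (knobs at (187,345) and (312,132)), the carrier shows through it on its pad at (232,250), and the arm is clear.

```bash
python3 -c "
from rig import r
print(r.sign_off())"
```

```text
the job is handed in; nothing more can be done
None
```

The blue-lidded carrier is on the white pad and the amber cover is shut against both stops. I pressed it home with about 18 N at each knob, a little over the 15 N asked, and handed the job in; no verdict came back.

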